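Clamp the jamb block and hold the matching hinge leaf for pinning

TASK

Get an instrument-door hinge ready for pinning: set the jamb block down into the pocket of the clamping fixture, let go of it, and then swing the fixture's lever fully shut over it. Then take the loose hinge leaf that has a single middle knuckle from the stand and lower that knuckle between the jamb block's two knuckles until the pin holes line up, with the leaf upright, and finish while still holding it there in the gripper: do not let go, and do not let it drop onto the bottom of the gap, which lies 4 mm too low. Leave the other leaf, the hinge pin, the sample tubes and the tweezers where they are.

Things in the scene. Friction and masses are not known exactly. Their poses are not given: they have to be found in the camera images.
- jamb_center (a point): Centre of the jamb block: loose 300 g aluminium, 40 (x) x 64 (y) x 45 (z) mm, upright on the worktop; 22.5 mm above its underside. y along its long side, z up. On top, on the centre line along y, a steel leaf with two knuckles (18 mm outside diameter), highest point 69 mm above the underside. Same when turned half round; goes in either way. Grip the body across its 40 mm sides.
- jamb_hole (a point): On the pin axis of the jamb block's two knuckles, midway between them: 60 mm above the block's underside, 37.5 mm straight above jamb_center. y is the pin axis, z up. The knuckles lie 12 to 24 mm either side of this point along y, so the gap is 24 mm; the bottom of the gap is 13 mm below this point.
- pocket (a point): Centre of the pocket floor, 8 mm above the worktop, in the fixture: a bolted-down grey block (64 x 88 mm) on a dark steel plate, mid-worktop. Pocket 45 (x) x 69 (y) mm (2.5 mm play all round), 12 mm deep, rim 20 mm above the worktop. y along the pocket's long side, z up. Seated, the block's underside lies on this floor (jamb_center 22.5 mm above it).
- lever_pivot (a point): Upright pivot of the clamp lever on a post beside the pocket, 55 mm above the worktop, 12 mm in x and 57 mm in y from pocket in the fixture's axes. Lever: flat steel bar 12 mm wide, 6 mm thick, underside 55 mm above the worktop, 2 mm over the seated block's top; a 38 mm nose one way, a 48 mm tail with the knob the other way.
- lever (a joint): Clamp lever angle (rad), growing clockwise seen from above: 0 open (knob along the fixture's -x from the pivot, nose along +x), 1.57 shut at its stop (knob along +y, nose along -y over the block's ledge). Starts at 0 to 0.3, moves with about 1 N at the knob, stays where it is left. The nose runs into a block that is not down in the pocket.
- lever_knob (a point): Middle of the lever's upright black round knob: 16 mm diameter, standing on the tail 45 mm from the pivot, from 63 to 91 mm above the worktop (full diameter from 67 mm); this point is 79 mm above the worktop.
- leaf_center (a point): Centre of the loose leaf to fit, with one middle knuckle: steel, 130 g, upright, knuckle down, in either place of the stand. Plate 9 mm thick (x), 64 mm wide (y), from 22 to 72 mm above the knuckle's underside (z up); this point is 45 mm above that underside. Grip across the 9 mm thickness, above the stand's posts. Same when turned half round; fits either way.
- leaf_hole (a point): Centre of the leaf's knuckle hole, 36 mm straight below leaf_center and 9 mm above the underside of the knuckle. The knuckle is 18 mm outside diameter and 20 mm long along y, hole 9.6 mm; y is the pin axis, z up.
- spare_leaf_center (a point): Centre (45 mm above its underside) of the other loose leaf in the stand: same plate, but two knuckles with a gap between them; it does not fit. Leave it.
- stand: Fixed grey plastic stand, 64 (x) x 176 (y) mm, base 6 mm thick, origin at the centre of its underside. Two places, 43 mm either side of the origin along y, where posts up to 36 mm above the worktop hold the ends of an upright leaf with about 1 mm play. Knuckle undersides start on the base, 6 mm above the worktop; lift a leaf straight up 40 mm to clear the posts.
- pin_center (a point): Hinge pin, steel, 64 mm long, lying on the worktop, 7 mm shank, 12 mm head. Leave it; a colleague will fit it.
- swab_2: Sample tube with red cap, 25 x 95 x 20 mm, lying between the fixture and the stand, origin at the centre of its underside. Leave it.
- swab_3: Sample tube with orange cap, 61 x 88 x 20 mm, lying behind and left of the fixture, origin at the centre of its underside. Leave it.
- tweezers: Tweezers, 119 x 62 x 9 mm, lying behind the stand, origin at the centre of the underside. Leave them.

How it is judged:
On the way, in this order (a step that is already met when the one before it is completed fails the run):
1. the jamb block is seated in the pocket and let go, the lever still open (z of jamb_center in the frame of pocket between 0.0185 and 0.0255 m and horizontal distance between jamb_center and pocket below 0.004 m and angle between jamb_center's own z axis and vertical below 0.05 rad and angle between the y axis of jamb_center and the y axis of pocket, either way round below 0.12 rad and contact force between the fingers and jamb below 0.1 N and value of joint lever below 0.9 rad), for 0.2 s.
2. the lever is swung shut over the seated block (z of jamb_center in the frame of pocket between 0.0185 and 0.0255 m and horizontal distance between jamb_center and pocket below 0.004 m and angle between jamb_center's own z axis and vertical below 0.05 rad and angle between the y axis of jamb_center and the y axis of pocket, either way round below 0.12 rad and value of joint lever above 1.4 rad), for 0.2 s.
At the end, for the whole second after the job is handed in: Block down in the pocket (height 3.5 mm, sideways 4 mm), lever past 1.4 rad; the gripper holds the single-knuckle leaf (over 2 N), upright within 0.15 rad, hole within 3 mm of jamb_hole sideways and along, -2.5 to +3 mm in height, pin axes parallel within 0.08 rad (all of step 2 and x of leaf_hole in the frame of jamb_hole between -0.003 and 0.003 m and y of leaf_hole in the frame of jamb_hole between -0.003 and 0.003 m and z of leaf_hole in the frame of jamb_hole between -0.0025 and 0.003 m and angle between the y axis of leaf_hole and the y axis of jamb_hole, either way round below 0.08 rad and angle between leaf_hole's own z axis and vertical below 0.15 rad and contact force between the fingers and leaf above 2 N); the arm keeps its last pose, push and grip.
It fails at once if the other hinge leaf is moved more than 25 mm (distance of spare_leaf_center from where it was at the start of the episode above 0.025 m).
It fails at once if the hinge pin is moved more than 25 mm (distance of pin_center from where it was at the start of the episode above 0.025 m).
It fails at once if the red-capped sample tube is moved more than 25 mm (distance of swab_2 from where it was at the start of the episode above 0.025 m).
It fails at once if the orange-capped sample tube is moved more than 25 mm (distance of swab_3 from where it was at the start of the episode above 0.025 m).
It fails at once if the tweezers is moved more than 25 mm (distance of tweezers from where it was at the start of the episode above 0.025 m).
It also fails if it takes over 69 s, if anything falls off the work surface, if the arm or the gripper's body presses on something with over 40 N, if the wrist force passes 120 N, or if a joint passes its speed limit or range.

ROBOT

A 7-joint arm with a two-finger parallel gripper is mounted at the origin on a cart in front of the work surface, level with it; the furniture and walls round the work are solid. World frame = base frame: x ahead of the robot, y to its left, z up, the work surface at z = 0. Lengths are in m, angles in rad, forces in N, time in s.
With the tool pointing down it reaches from about 0.4 to 0.875 m from the base axis. Payload 19.3 kg.
Tool frame: the origin (TCP) lies midway between the tips of the shut fingers; the grasp point (between the pads) lies 19 mm behind it; x points along the fingers, y is the direction in which the jaws open and shut, and the axes are right-handed (so a half turn about x gives the same grasp; the last joint's range is limited). The gripper opens to 85 mm and grips with 20 to 120 N. Pads are 22 mm wide; open, the fingers measure 114 mm over their backs; the gripper's body (76 mm by 85 mm) begins 54 mm behind the grasp point. The pads swing forward as they close: fully open they stand 13 mm farther back than shut.
Start: joints at [-1.31, 0.521, -0.036, 1.599, 0.021, 1.021, -0.113], TCP at [0.203, 0.591, 0.21] pointing down, gripper open.
Joint ranges: [-2.91, 2.91], [-0.3, 2.13], [-1.5, 1.42], [0.17, 2.43], [-1.26, 4.41], [0.16, 1.93], [-2.52, 2.52]. Speed limits (rad/s): [1.89, 1.89, 2.39, 2.39, 3.01, 3.01, 3.01].

INTERFACE

Orientations are given as [roll, pitch, yaw] about the fixed x, y, z axes, in that order (R = Rz(yaw) Ry(pitch) Rx(roll)).
In Python, from cell import arm gives the robot as it stands. The module is installed in compiled form; this text tells all that it offers.
- The arm moves only by the tool apply_moves, never from a script. Its argument "rows" is a list of rows, each a list of 6 numbers: the shift along the world's x, y, z in cm, then the turn, a rotation vector about the world's x, y, z in degrees. In form: [[x, y, z, wx, wy, wz], ...]. A call has 1 to 20 rows; each row is the pose to reach, as a shift and turn from the pose commanded when the call began; what a row does not reach only later rows make up. A row lasts 1/12 s, in which the tool goes at most 41.7 mm and 7.16 degrees, less where a joint would pass 70% of its speed; a pose out of reach is approached as far as the arm can. A call with a gripper value outside its range is refused whole. "gripper" is the gripper's target within -1 to 1 (fully open at 1, half-way at 0, shut at -1), set as the call begins (left out, the last holds). The fingers move at their own pace and stop on an object; the grip force is fixed at half the most. Time passes only in rows, so rows that repeat a pose let the fingers close. It gives the time, the measured TCP pose, the force and the opening at its end, in the units of the state.
- arm.get_obs(): the state, without advancing time (a new reading comes with each control period).
- arm.grab_frame(name): name is "side" or "top" or "wrist"; returns a dict with "pixels" (400x640x3 uint8, red, green, blue), "fx", "fy", "cx", "cy" (pixels), "T" (4x4, takes a point from camera to world coordinates). Camera axes: x right, y down, z forward; pixel columns grow to the right and rows downward; lengths in m; the calibration is good to about 2 mm. A picture is of the moment at which its call begins. There is no depth.
- arm.close_job(): hands the job in, once; it reports no verdict.
The state is a dict: "clock": time; "joints": joint angles; "dq": joint speeds; "joint_efforts": joint torques, N m; "tcp_pos": TCP position; "ee_rot": TCP orientation; "force": force on the tool from outside, world axes, zero at the start; "torque": the same for the moment, N m; "gripper_width": finger opening in m.
Only numpy, scipy, OpenCV 4.12 (cv2) and the standard library are available. Lean on these libraries where they do the work, as an engineer would, in place of code of your own. Each camera call takes 0.05 s, during which the arm holds its last target.

## Working session

There is one attempt and no reset: what is moved stays moved. The work goes in short steps, Python scripts to look and compute and a tool call to move; the robot and the scene stay as the last step left them, time stands still between calls to the robot, and variables do not carry over. Pictures are saved under pics/ and viewed, and the job is handed in when it is done.

Besides the shell and the picture viewer there is one more tool, called after "Emit:" as name([rows], argument=value, ...), one row to a line, values as JSON. apply_moves: Moves the arm, as the interface text tells. Its arguments: {"type":"object","properties":{"rows":{"type":"array","items":{"type":"array","items":{"type":"number"}}},"gripper":{"type":"number"}},"required":["rows"]}

```bash
mkdir -p pics; ls; python3 - <<'E'
from cell import arm
import cv2,numpy as np
np.set_printoptions(precision=4,suppress=True)
o=arm.get_obs()
for k in o: print(k,np.array(o[k]))
for n in ["side","top","wrist"]:
    f=arm.grab_frame(n); cv2.imwrite(f"pics/{n}0.png",f["pixels"][:,:,::-1]); print(n,f["fx"],f["fy"],f["cx"],f["cy"]);print(f["T"])
E
```

```text
pics
clock 0.0
joints [-1.3102  0.522  -0.0363  1.6     0.0212  1.0211 -0.1128]
dq [-0.0006  0.0001 -0.0022 -0.002   0.0009 -0.0004  0.0004]
joint_efforts [ -0.0005 -92.7097   1.9799 -36.9934   0.0179   0.008   -0.    ]
tcp_pos [0.2029 0.5908 0.2096]
ee_rot [-1.5112  1.5697 -1.8421]
force [-0.4469  0.0804  0.7464]
torque [0.0272 0.0156 0.0308]
gripper_width 0.08528889240013914
side 447.61451210074534 447.61451210074534 313.1230640029091 197.9413776615355
[[ 0.8266 -0.396   0.3999  0.0915]
 [-0.5627 -0.5689  0.5997 -0.732 ]
 [-0.01   -0.7208 -0.6931  0.8821]
 [ 0.      0.      0.      1.    ]]
top 417.19652919094887 417.19652919094887 318.2968679734307 204.03977140980584
[[ 0.0051 -0.9878  0.1555  0.4103]
 [-0.9999 -0.0031  0.0132 -0.0373]
 [-0.0125 -0.1556 -0.9877  1.0606]
 [ 0.      0.      0.      1.    ]]
wrist 302.73439500456635 302.73439500456635 321.6645985536089 193.83845075177436
[[ 0.3255  0.9016  0.2848  0.1298]
 [ 0.9455 -0.31   -0.0991  0.6165]
 [-0.001   0.3016 -0.9534  0.3748]
 [ 0.      0.      0.      1.    ]]
```

View pics/top0.png

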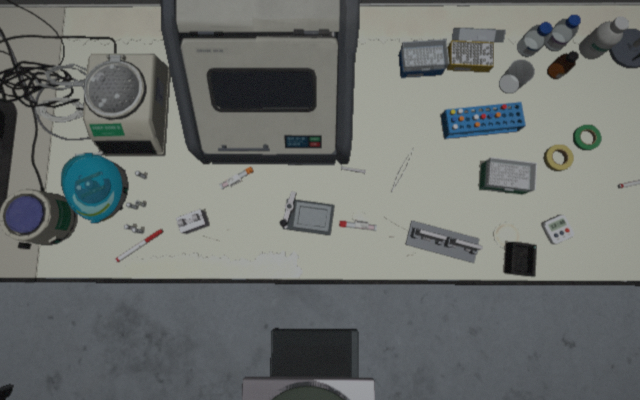

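View pics/side0.png

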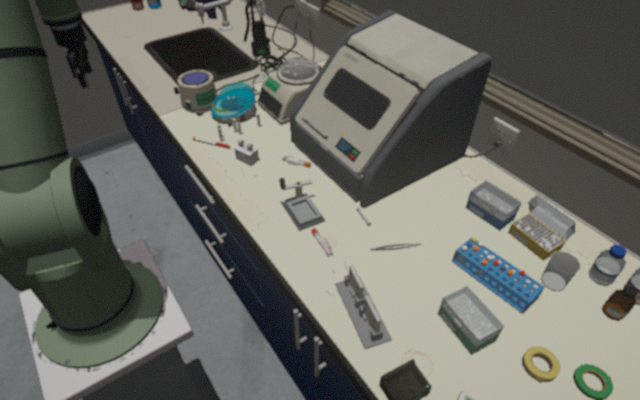

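View pics/wrist0.png

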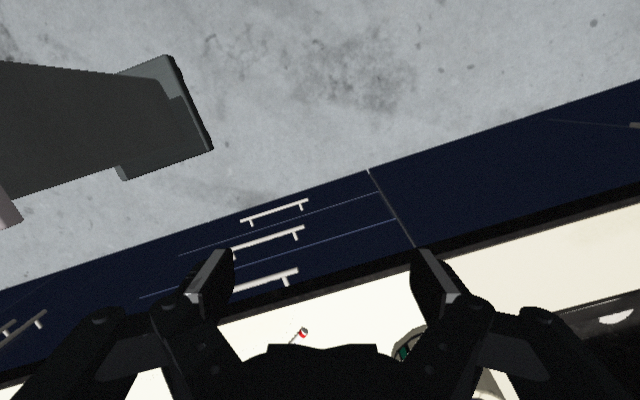

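```bash
cat > h.py <<'E'
from cell import arm
import cv2,numpy as np
np.set_printoptions(precision=4,suppress=True)
def ray(f,px):
    T=np.array(f["T"]);d=np.array([(px[0]-f["cx"])/f["fx"],(px[1]-f["cy"])/f["fy"],1.0])
    return T[:3,3],T[:3,:3]@d
def onz(f,px,z):
    o,d=ray(f,px);return o+d*(z-o[2])/d[2]
def proj(f,p):
    T=np.array(f["T"]);c=T[:3,:3].T@(np.array(p)-T[:3,3]);return np.array([f["fx"]*c[0]/c[2]+f["cx"],f["fy"]*c[1]/c[2]+f["cy"]])
def tri(f1,p1,f2,p2):
    A=[];b=[]
    for f,p in((f1,p1),(f2,p2)):
        o,d=ray(f,p);d=d/np.linalg.norm(d);M=np.eye(3)-np.outer(d,d);A.append(M);b.append(M@o)
    x,res,_,_=np.linalg.lstsq(np.vstack(A),np.hstack(b),rcond=None);return x,np.sqrt(res)
def crop(img,x0,y0,w,h,s,name):
    c=cv2.resize(img[y0:y0+h,x0:x0+w,::-1],None,fx=s,fy=s,interpolation=cv2.INTER_CUBIC)
    for i in range(0,w,10): cv2.putText(c,str(x0+i),(i*s,8),0,.3,(0,0,255),1); c[:4,i*s]=(0,0,255)
    for i in range(0,h,10): cv2.putText(c,str(y0+i),(0,i*s),0,.3,(0,0,255),1)
    cv2.imwrite("pics/"+name,c)
E
python3 - <<'E'
import cv2
from h import crop
t=cv2.imread("pics/top0.png")[:,:,::-1]
crop(t,170,180,100,70,8,"c1.png");crop(t,275,180,100,70,8,"c2.png");crop(t,395,205,100,70,8,"c3.png")
E
```

```text
(no output)
```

View pics/c1.png

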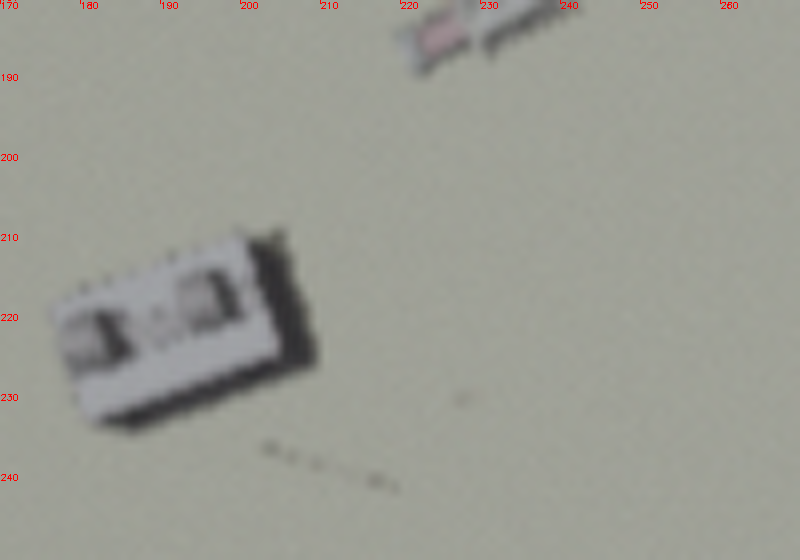

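View pics/c2.png

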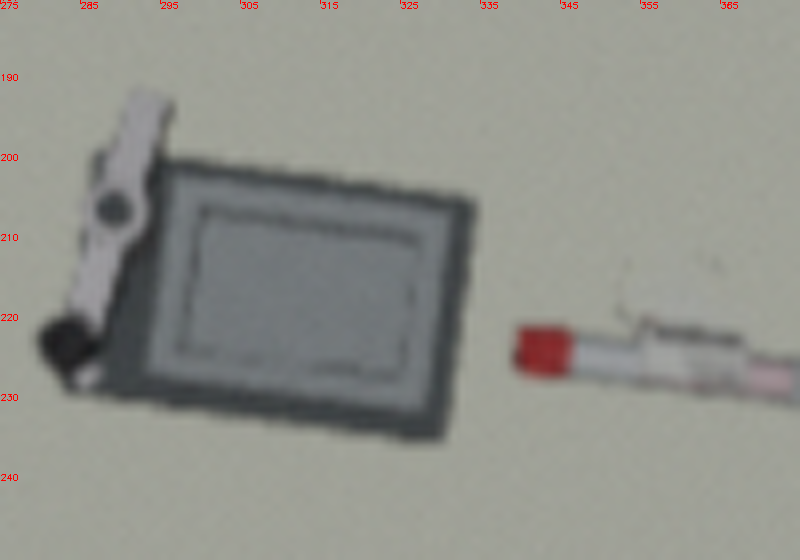

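View pics/c3.png

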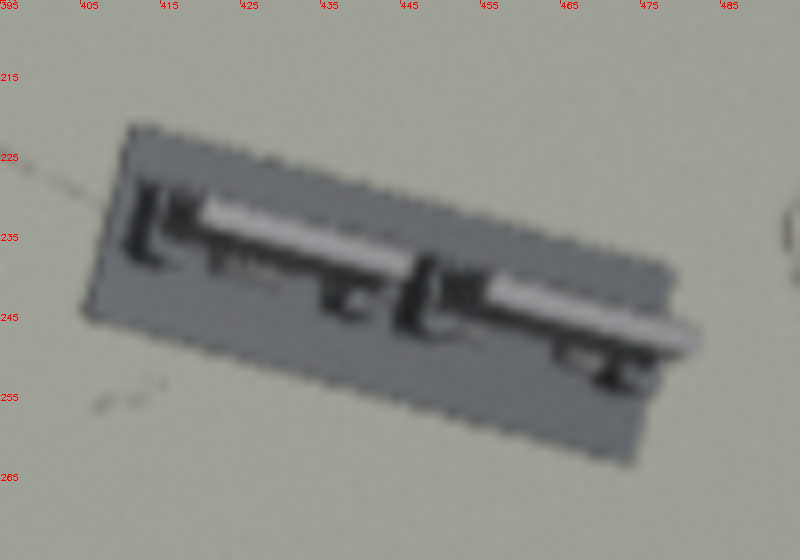

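```bash
python3 - <<'E'
from h import *
f=arm.grab_frame("top");g=arm.grab_frame("side")
P=lambda p,z:print(p,z,onz(f,p,z)[:2])
for p in [(176.5,218.5),(200,210),(205,224.5),(182,233)]: P(p,.045)
for p in [(297,202),(332,206.5),(328,231.5),(293,226.5)]: P(p,.02)
P((289,206),.061);P((283,223),.091);
P((411.5,221),.006);P((479,239),.006);P((474,263),.006);P((405.5,245),.006)
P((433,235),.078);P((469,244),.078)
im=g["pixels"];crop(im,320,250,80,100,6,"s1.png");crop(im,225,130,110,100,7,"s2.png")
E
```

```text
(176.5, 218.5) 0.045 [0.5331 0.3252]
(200, 210) 0.045 [0.5544 0.2681]
(205, 224.5) 0.045 [0.5185 0.2541]
(182, 233) 0.045 [0.4974 0.3096]
(297, 202) 0.02 [0.5792 0.0305]
(332, 206.5) 0.02 [ 0.568 -0.058]
(328, 231.5) 0.02 [ 0.5048 -0.048 ]
(293, 226.5) 0.02 [0.517  0.0397]
(289, 206) 0.061 [0.5627 0.0471]
(283, 223) 0.091 [0.5178 0.058 ]
(411.5, 221) 0.006 [ 0.5336 -0.2598]
(479, 239) 0.006 [ 0.4886 -0.4276]
(474, 263) 0.006 [ 0.4288 -0.412 ]
(405.5, 245) 0.006 [ 0.4728 -0.2429]
(433, 235) 0.078 [ 0.4922 -0.294 ]
(469, 244) 0.078 [ 0.4715 -0.3771]
```

View pics/s1.png

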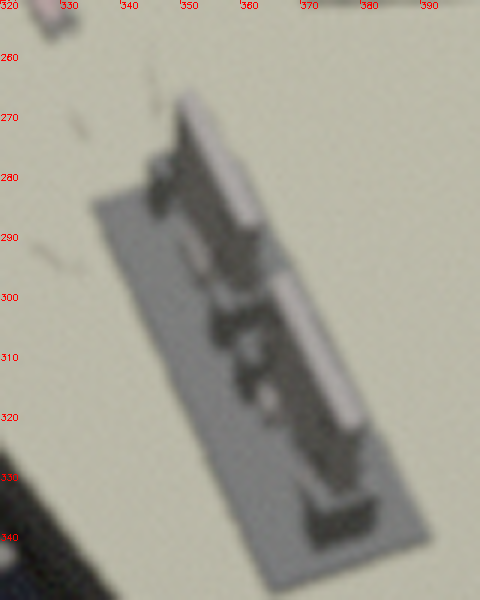

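View pics/s2.png

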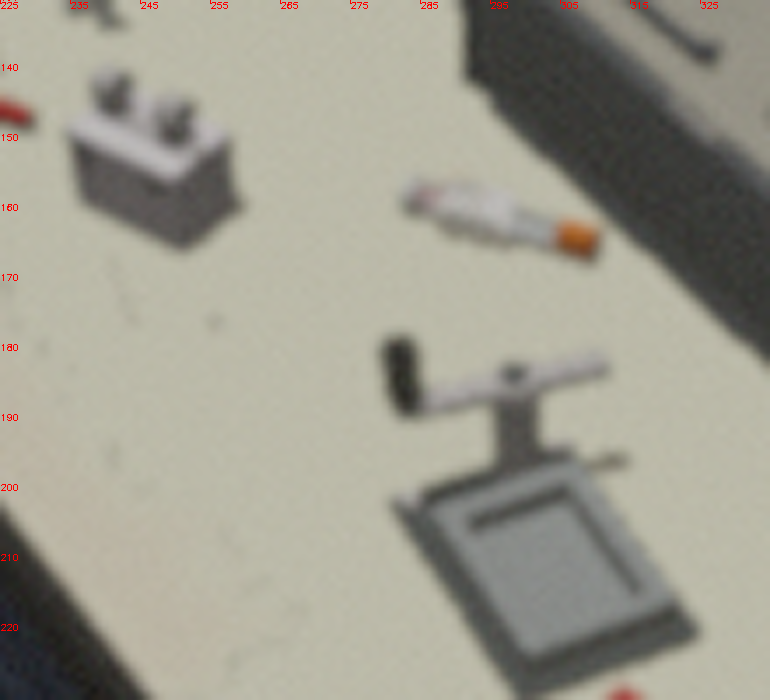

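Emit:
apply_moves([
  [32.3, -30.2, 0, 0, 0, -50.6],
  [32.3, -30.2, 0, 0, 0, -50.6],
  [32.3, -30.2, 0, 0, 0, -50.6],
  [32.3, -30.2, 0, 0, 0, -50.6],
  [32.3, -30.2, 0, 0, 0, -50.6],
  [32.3, -30.2, 0, 0, 0, -50.6],
  [32.3, -30.2, 0, 0, 0, -50.6],
  [32.3, -30.2, 0, 0, 0, -50.6],
  [32.3, -30.2, 0, 0, 0, -50.6],
  [32.3, -30.2, 0, 0, 0, -50.6],
  [32.3, -30.2, 0, 0, 0, -50.6],
  [32.3, -30.2, 0, 0, 0, -50.6],
  [32.3, -30.2, 0, 0, 0, -50.6],
  [32.3, -30.2, 0, 0, 0, -50.6],
  [32.3, -30.2, 0, 0, 0, -50.6],
])

```text
clock: 1.5
tcp_pos: [0.5252, 0.2902, 0.2101]
ee_rot: [-2.526, 1.57, 2.545]
force: [-0.6, -0.1, 1.3]
gripper_width: 0.0854
```

```bash
python3 - <<'E'
from h import *
from scipy.spatial.transform import Rotation as Ro
o=arm.get_obs();print(o["clock"],o["tcp_pos"],o["joints"]);print(Ro.from_euler("xyz",o["ee_rot"]).as_matrix())
f=arm.grab_frame("wrist");cv2.imwrite("pics/w1.png",f["pixels"][:,:,::-1]);print(f["T"]); print(proj(f,o["tcp_pos"]))
E
```

```text
1.5 [0.5252 0.2902 0.2101] [-0.7736  0.4931  0.2453  1.6791 -0.1389  0.9866 -0.1211]
[[-0.0005  0.9364  0.3508]
 [ 0.0003  0.3508 -0.9364]
 [-1.     -0.0004 -0.0005]]
[[ 0.9367  0.3339  0.1054  0.4979]
 [ 0.3501 -0.8933 -0.2819  0.3627]
 [-0.      0.3009 -0.9536  0.3753]
 [ 0.      0.      0.      1.    ]]
[321.8649 234.3952]
```

View pics/w1.png

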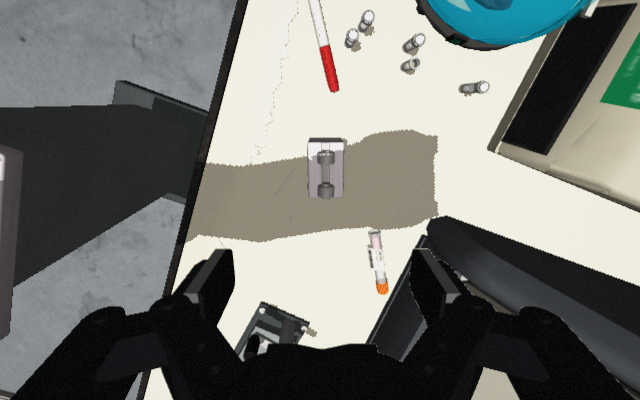

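```bash
python3 - <<'E'
from h import *
f=arm.grab_frame("wrist");im=f["pixels"]
crop(im,290,120,75,95,8,"c4.png")
E
```

```text
(no output)
```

View pics/c4.png

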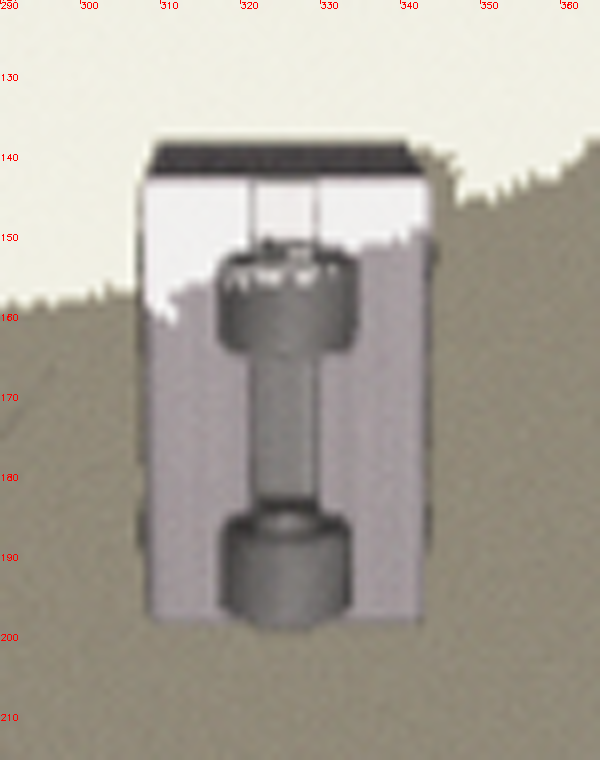

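```bash
python3 - <<'E'
from h import *
f=arm.grab_frame("wrist")
Q=[onz(f,p,.045) for p in [(308.2,142.2),(343.6,142.2),(342.8,197.6),(308.6,197.6)]]
c=np.mean(Q,0);print(np.array(Q),c)
e=Q[1]-Q[0];l=Q[0]-Q[3];e2=Q[2]-Q[3];l2=Q[1]-Q[2]
for v in(e,e2,l,l2):print(np.linalg.norm(v),np.degrees(np.arctan2(v[1],v[0])))
print(arm.get_obs()["tcp_pos"])
E
```

```text
[[0.5003 0.315  0.045 ]
 [0.5363 0.3284 0.045 ]
 [0.5589 0.2693 0.045 ]
 [0.5221 0.2555 0.045 ]] [0.5294 0.2921 0.045 ]
0.0384399803021578 20.499941106734493
0.039290946821508375 20.497597312763368
0.06333293589426017 110.1501684326535
0.06333506523257719 110.92000910026864
[0.5254 0.29   0.2102]
```

Emit:
apply_moves([
  [0.4, 0.2, 0, 0, 0, 0],
  [0.4, 0.2, -3, 0, 0, 0],
  [0.4, 0.2, -6, 0, 0, 0],
  [0.4, 0.2, -9, 0, 0, 0],
  [0.4, 0.2, -12, 0, 0, 0],
  [0.4, 0.2, -14, 0, 0, 0],
  [0.4, 0.2, -16, 0, 0, 0],
  [0.4, 0.2, -17.5, 0, 0, 0],
  [0.4, 0.2, -18.5, 0, 0, 0],
  [0.4, 0.2, -19.5, 0, 0, 0],
  [0.4, 0.2, -19.5, 0, 0, 0],
  [0.4, 0.2, -19.5, 0, 0, 0],
])

```text
clock: 2.65
tcp_pos: [0.5301, 0.2912, 0.0153]
ee_rot: [-1.498, 1.571, -2.712]
force: [0.1, -0.2, 0.6]
gripper_width: 0.0854
```

Emit:
apply_moves([
  [0, 0, 0, 0, 0, 0],
  [0, 0, 0, 0, 0, 0],
  [0, 0, 0, 0, 0, 0],
  [0, 0, 0, 0, 0, 0],
  [0, 0, 0, 0, 0, 0],
  [0, 0, 0, 0, 0, 0],
  [0, 0, 0, 0, 0, 0],
  [0, 0, 0, 0, 0, 0],
], gripper=-1)

```text
clock: 3.32
tcp_pos: [0.5301, 0.2913, 0.0161]
ee_rot: [2.189, 1.57, 0.975]
force: [-3.4, -1.1, 11.8]
gripper_width: 0.038
```

```bash
python3 - <<'E'
from h import *
f=arm.grab_frame("wrist");cv2.imwrite("pics/w2.png",f["pixels"][:,:,::-1]);o=arm.get_obs();print(o)
E
```

```text
{'clock': 3.3667, 'joints': array([-0.7165,  0.7581,  0.1713,  1.7887, -0.2058,  0.6116, -0.0655]), 'dq': array([ 0.0006, -0.0004, -0.001 ,  0.0001,  0.0001,  0.0006, -0.    ]), 'joint_efforts': array([  0.325 , -93.7671,   8.3824, -24.2779,  -0.0018,  -1.2877,
        -0.0398]), 'tcp_pos': array([0.5301, 0.2912, 0.0161]), 'ee_rot': array([2.1408, 1.5703, 0.9269]), 'force': array([-3.9206, -2.0837, 12.0255]), 'torque': array([-0.3825,  0.8189,  0.0201]), 'gripper_width': 0.03805801203629207}
```

View pics/w2.png

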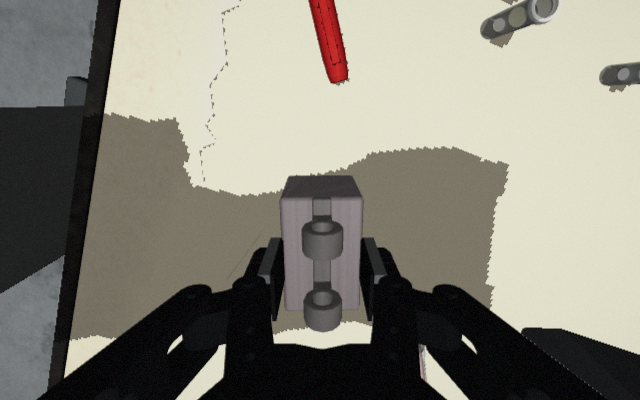

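Emit:
apply_moves([
  [0, 0, 2, 0, 0, 0],
  [0, 0, 5, 0, 0, 0],
  [0, 0, 9, 0, 0, 0],
  [0, 0, 13, 0, 0, 0],
  [0, -3, 17.5, 0, 0, -5],
  [0.5, -7, 17.5, 0, 0, -10],
  [1.2, -11, 17.5, 0, 0, -15],
  [1.2, -15, 17.5, 0, 0, -20],
  [1.2, -19, 17.5, 0, 0, -25],
  [1.2, -23, 17.5, 0, 0, -28],
  [1.2, -27, 17.5, 0, 0, -28],
  [1.2, -31, 17.5, 0, 0, -28],
  [1.2, -35, 17.5, 0, 0, -28],
  [1.2, -37, 17.5, 0, 0, -28],
  [1.2, -38, 17.5, 0, 0, -28],
  [1.2, -38, 17.5, 0, 0, -28],
  [1.2, -38, 17.5, 0, 0, -28],
])

```text
clock: 4.78
tcp_pos: [0.542, -0.0883, 0.1901]
ee_rot: [-2.596, 1.57, 1.985]
force: [-0.3, 0.7, -4.7]
gripper_width: 0.0377
```

```bash
python3 - <<'E'
from h import *
f=arm.grab_frame("wrist");cv2.imwrite("pics/w3.png",f["pixels"][:,:,::-1]);o=arm.get_obs();print(o["tcp_pos"],o["ee_rot"],o["joints"],o["force"]);print(f["T"])
crop(f["pixels"],250,20,140,130,5,"w3c.png")
E
```

```text
[ 0.542  -0.0875  0.19  ] [-2.5776  1.57    2.0041] [-0.2516  0.4558  0.4166  1.8397 -0.2313  0.8941  0.1424] [ 0.0473  0.3033 -3.2196]
[[ 0.9912 -0.1263 -0.0397  0.5518]
 [-0.1324 -0.9453 -0.2981 -0.0116]
 [ 0.0001  0.3007 -0.9537  0.3553]
 [ 0.      0.      0.      1.    ]]
```

View pics/w3.png

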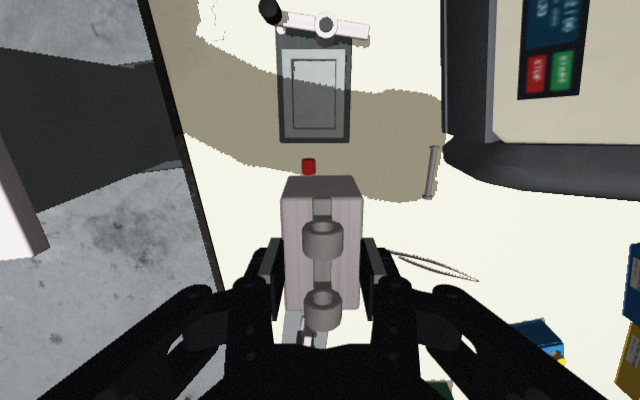

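View pics/w3c.png

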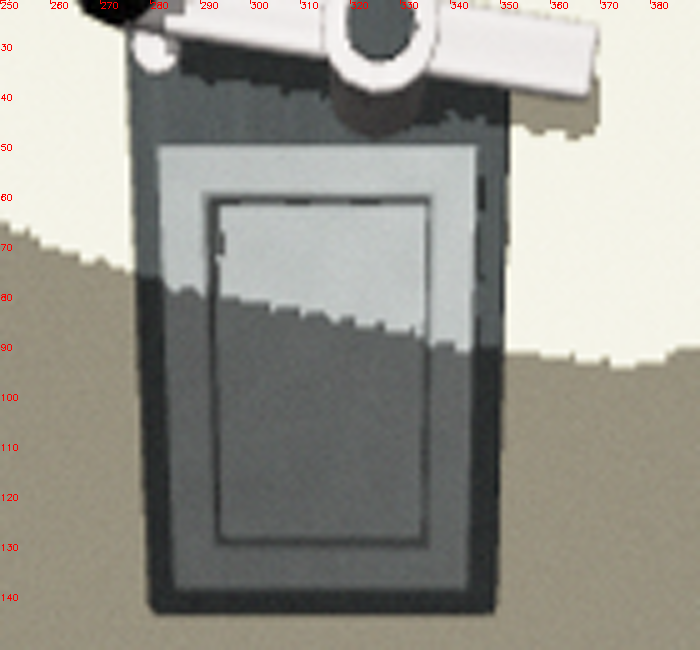

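```bash
python3 - <<'E'
from h import *
im=cv2.imread("pics/w3.png")[:,:,::-1]
crop(im,265,170,115,165,5,"w3b.png"); print(im[315,270:375:3].mean(1))
E
```

```text
[ 12.6667  25.6667  11.3333 240.6667 240.6667 147.6667 154.3333 155.6667
 154.6667 153.3333 161.3333 106.3333  81.3333  90.6667  99.6667 106.3333
 108.3333 118.6667 123.3333 120.     115.6667 119.     108.      93.3333
 232.6667 240.3333 240.     240.3333 239.6667 240.     240.3333 239.6667
 161.6667  26.3333  53.    ]
```

View pics/w3b.png

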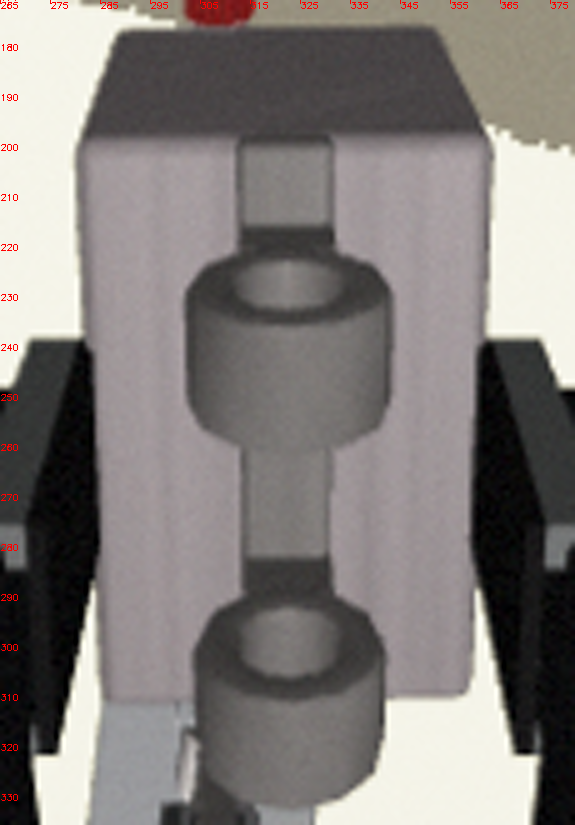

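```bash
python3 - <<'E'
from h import *
f=arm.grab_frame("wrist");o=arm.get_obs();print(o["tcp_pos"])
def rep(px,z,n):
    Q=np.array([onz(f,p,z) for p in px]);c=Q.mean(0)
    e=[Q[1]-Q[0],Q[2]-Q[3],Q[0]-Q[3],Q[1]-Q[2]]
    print(n,c,[(round(np.linalg.norm(v)*1000,1),round(np.degrees(np.arctan2(v[1],v[0])),2)) for v in e]);return c
tz=o["tcp_pos"][2]
b=rep([(280.6,197.4),(363.4,197.4),(359.4,309.4),(285.6,309.4)],tz-.0161+.045,"block")
a=rep([(281.4,49),(345.6,49),(343.8,138),(284.8,138)],.02,"outer")
p=rep([(291,58.6),(336.6,58.6),(336,129.6),(292.8,129.6)],.02,"inner")
print("block-tcp",b-o["tcp_pos"],"move",(a+p)/2-b)
for q,z in(((326,26),.061),((270,10),.091)):print(onz(f,q,z))
# predicted jamb_hole check from knuckle holes midpoint not visible
T=f["T"];R=T[:3,:3];print("tool yaw",np.degrees(np.arctan2(R[1,0],R[0,0])))
E
```

```text
[ 0.5421 -0.0872  0.19  ]
block [ 0.5421 -0.0865  0.2189] [(np.float64(39.2), np.float64(-7.53)), (np.float64(39.6), np.float64(-7.53)), (np.float64(63.2), np.float64(82.56)), (np.float64(63.2), np.float64(82.9))]
outer [ 0.5441 -0.0067  0.02  ] [(np.float64(64.8), np.float64(-7.53)), (np.float64(64.7), np.float64(-7.53)), (np.float64(89.0), np.float64(82.58)), (np.float64(89.0), np.float64(82.56))]
inner [ 0.5444 -0.0066  0.02  ] [(np.float64(46.4), np.float64(-7.53)), (np.float64(47.0), np.float64(-7.53)), (np.float64(71.0), np.float64(82.31)), (np.float64(71.0), np.float64(82.79))]
block-tcp [0.     0.0007 0.0289] move [ 0.0021  0.0799 -0.1989]
[0.5634 0.0481 0.061 ]
[0.521  0.0586 0.091 ]
tool yaw -7.531108854165032
```

Emit:
apply_moves([
  [0, 3, 0, 0, 0, 0],
  [0.2, 6, -1, 0, 0, 0],
  [0.2, 8, -4, 0, 0, 0],
  [0.2, 8, -7, 0, 0, 0],
  [0.2, 8, -10, 0, 0, 0],
  [0.2, 8, -12, 0, 0, 0],
  [0.2, 8, -13.5, 0, 0, 0],
  [0.2, 8, -14.6, 0, 0, 0],
  [0.2, 8, -14.6, 0, 0, 0],
  [0.2, 8, -14.6, 0, 0, 0],
  [0.2, 8, -14.6, 0, 0, 0],
])

```text
clock: 5.8
tcp_pos: [0.5446, -0.0085, 0.0451]
ee_rot: [1.846, 1.57, 0.144]
force: [-0.1, -0.5, -3.5]
gripper_width: 0.0377
```

```bash
python3 - <<'E'
from h import *
o=arm.get_obs();print(o["tcp_pos"],o["force"],o["torque"])
f=arm.grab_frame("wrist");cv2.imwrite("pics/w4.png",f["pixels"][:,:,::-1])
g=arm.grab_frame("side");crop(g["pixels"],255,150,100,85,7,"s4.png")
print(arm.get_obs()["tcp_pos"])
E
```

```text
[ 0.5446 -0.0085  0.0451] [-0.143  -0.4615 -3.4887] [ 0.0108 -0.04    0.0274]
[ 0.5447 -0.0087  0.0452]
```

View pics/w4.png

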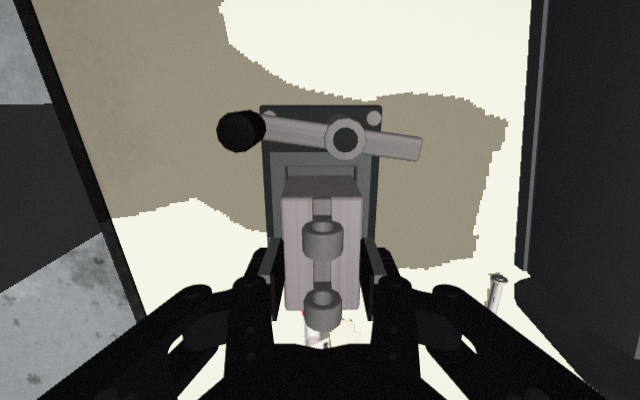

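View pics/s4.png

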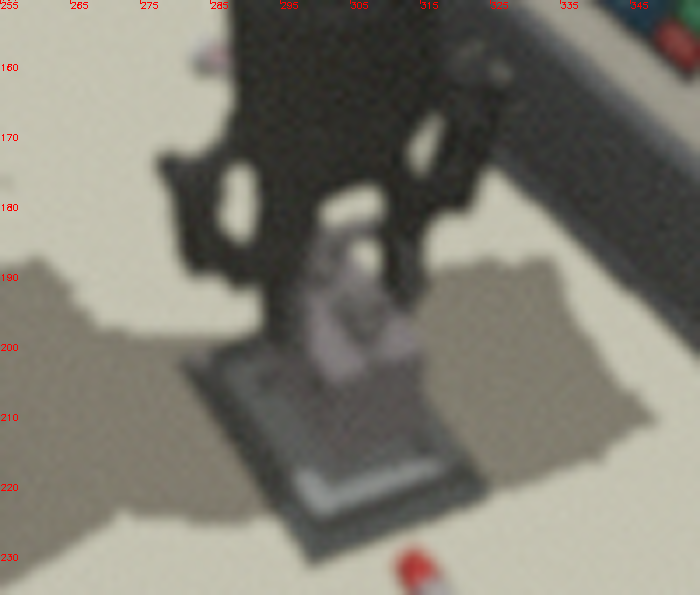

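```bash
python3 - <<'E'
from h import *
im=cv2.imread("pics/w4.png")[:,:,::-1]
crop(im,255,95,135,115,6,"w4c.png")
E
```

```text
(no output)
```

View pics/w4c.png

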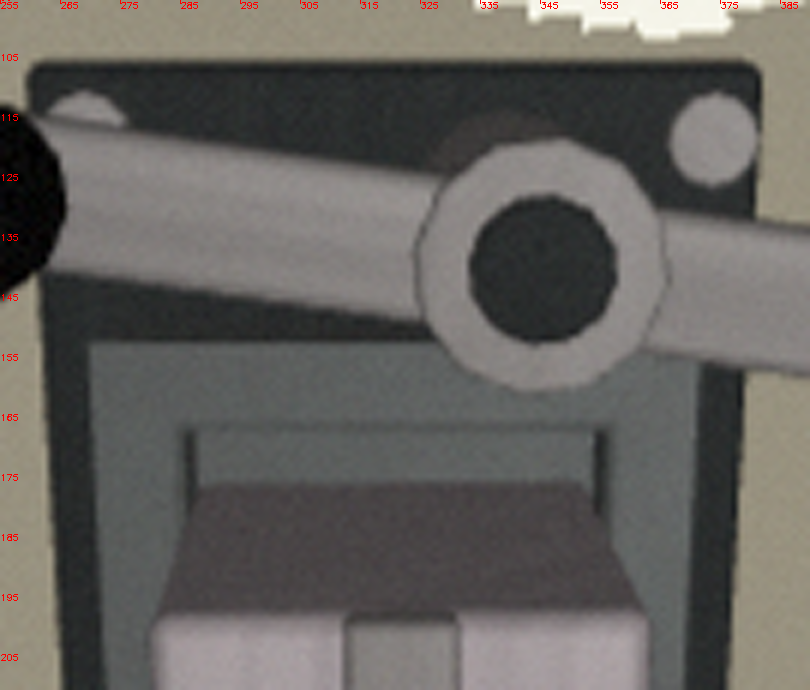

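```bash
python3 - <<'E'
from h import *
f=arm.grab_frame("wrist");o=arm.get_obs();print(o["tcp_pos"])
zb=o["tcp_pos"][2]-.0161
th=np.radians(-7.53);R=np.array([[np.cos(th),np.sin(th)],[-np.sin(th),np.cos(th)]])
t=o["tcp_pos"][:2]
L=lambda px,z:R@(onz(f,px,z)[:2]-t)*1000
rl,rr=L((285.5,166.2),.02),L((356.2,166.2),.02)
bl,br=L((288.3,175.8),zb),L((352.5,175.8),zb)
ol,orr=L((269.7,152),.02),L((371.7,152),.02)
tl,tr=L((280.6,197.4),zb+.045),L((363.4,197.4),zb+.045)
print("rim",rl,rr,"blockbot",bl,br,"outer",ol,orr,"blocktop",tl,tr)
pc=np.array([(rl[0]+rr[0])/2,rl[1]-34.5]);po=np.array([(ol[0]+orr[0])/2,ol[1]-44]);bc=np.array([(bl[0]+br[0])/2,bl[1]-32])
print(pc,po,bc,np.array([(tl[0]+tr[0])/2,tl[1]-32]))
E
```

```text
[ 0.5446 -0.0087  0.0451]
rim [-23.407   36.0284] [21.9061 35.9668] blockbot [-20.8217  31.958 ] [18.7602 31.9015] outer [-33.0475  45.1828] [31.3997 45.1012] blocktop [-19.8043  32.7174] [19.4458 32.6554]
[-0.7505  1.5284] [-0.8239  1.1828] [-1.0308 -0.042 ] [-0.1792  0.7174]
```

Emit:
apply_moves([
  [0.02, 0.14, 0, 0, 0, 0],
  [0.02, 0.14, 0, 0, 0, 0],
  [0.02, 0.14, -0.4, 0, 0, 0],
  [0.02, 0.14, -0.8, 0, 0, 0],
  [0.02, 0.14, -1.1, 0, 0, 0],
  [0.02, 0.14, -1.4, 0, 0, 0],
  [0.02, 0.14, -1.4, 0, 0, 0],
])

```text
clock: 6.53
tcp_pos: [0.5438, -0.0076, 0.0294]
ee_rot: [-1.309, 1.57, -3.011]
force: [-0.5, -0.7, -4.2]
gripper_width: 0.0378
```

Emit:
apply_moves([
  [0, 0, -0.2, 0, 0, 0],
  [0, 0, -0.4, 0, 0, 0],
  [0, 0, -0.6, 0, 0, 0],
  [0, 0, -0.65, 0, 0, 0],
  [0, 0, -0.65, 0, 0, 0],
])

```text
clock: 6.95
tcp_pos: [0.5442, -0.0075, 0.0241]
ee_rot: [3.087, 1.57, 1.384]
force: [-4.0, 0.3, 8.5]
gripper_width: 0.0381
```

```bash
python3 - <<'E'
from h import *
o=arm.get_obs();print(o["tcp_pos"],o["force"],o["torque"])
f=arm.grab_frame("wrist");cv2.imwrite("pics/w5.png",f["pixels"][:,:,::-1]);crop(f["pixels"],255,95,135,115,6,"w5c.png")
E
```

```text
[ 0.5442 -0.0075  0.0241] [-3.9827  0.2964  8.4529] [0.0664 0.8005 0.0564]
```

View pics/w5c.png

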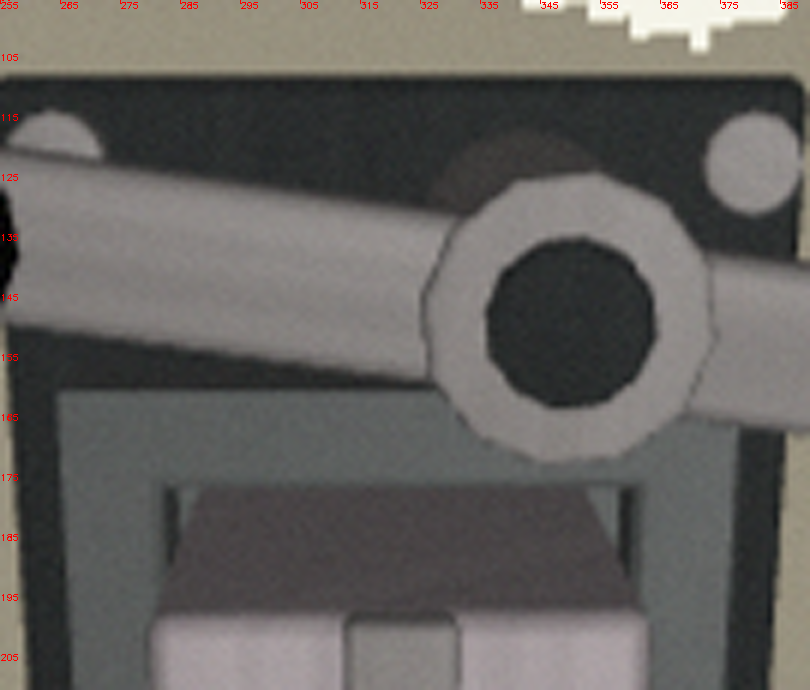

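Emit:
apply_moves([
  [0, 0, 0, 0, 0, 0],
  [0, 0, 0, 0, 0, 0],
  [0, 0, 0, 0, 0, 0],
  [0, 0, 0, 0, 0, 0],
  [0, 0, 0, 0, 0, 0],
  [0, 0, 0, 0, 0, 0],
], gripper=0.7)

```text
clock: 7.5
tcp_pos: [0.5442, -0.0075, 0.0236]
ee_rot: [-1.559, 1.571, 3.022]
force: [-0.4, 0.8, 0.4]
gripper_width: 0.0722
```

```bash
python3 - <<'E'
from h import *
o=arm.get_obs();print(o["tcp_pos"],o["force"],o["torque"])
f=arm.grab_frame("wrist");cv2.imwrite("pics/w6.png",f["pixels"][:,:,::-1])
E
```

```text
[ 0.5442 -0.0075  0.0236] [-0.4167  0.7554  0.4039] [-0.0276  0.0162  0.0147]
```

View pics/w6.png

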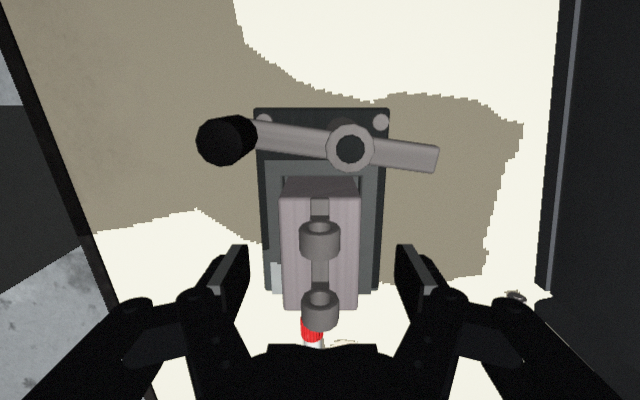

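Emit:
apply_moves([
  [0, 0, 2, 0, 0, 0],
  [0, 0, 5, 0, 0, 0],
  [0, 0, 9, 0, 0, 0],
  [0, 0, 12, 0, 0, 0],
  [0, 0, 12, 0, 0, 0],
])

```text
clock: 7.97
tcp_pos: [0.5467, -0.0077, 0.149]
ee_rot: [1.833, 1.564, 0.13]
force: [0.5, -0.4, -0.3]
gripper_width: 0.0731
```

Emit:
apply_moves([
  [-2, 2, 0, 0, 0, 0],
  [-3.1, 3.7, 0, 0, 0, 0],
  [-3.1, 3.7, 0, 0, 0, 0],
  [-3.1, 3.7, 0, 0, 0, 0],
  [-3.1, 3.7, 0, 0, 0, 0],
  [-3.1, 3.7, 0, 0, 0, 0],
  [-3.1, 3.7, 0, 0, 0, 0],
  [-3.1, 3.7, 0, 0, 0, 0],
], gripper=-1)

```text
clock: 8.63
tcp_pos: [0.5134, 0.029, 0.1436]
ee_rot: [-0.299, 1.571, -2.002]
force: [-0.9, 0.1, 0.4]
gripper_width: -0.0004
```

```bash
python3 - <<'E'
from h import *
o=arm.get_obs();print(o["tcp_pos"],o["force"],o["gripper_width"])
f=arm.grab_frame("wrist");cv2.imwrite("pics/w7.png",f["pixels"][:,:,::-1])
print(proj(f,o["tcp_pos"]))
E
```

```text
[0.5134 0.029  0.1436] [-0.8963  0.1373  0.4426] -0.0003881432410117719
[322.2873 234.2676]
```

View pics/w7.png

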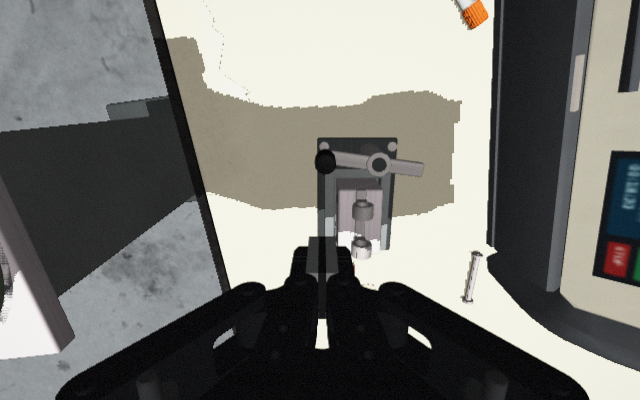

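Emit:
apply_moves([
  [0, 0, -3, 0, 0, 0],
  [0, 0, -5.5, 0, 0, 0],
  [0, 0, -7, 0, 0, 0],
  [0, 0, -7.4, 0, 0, 0],
  [0, 0, -7.4, 0, 0, 0],
  [0, 0, -7.4, 0, 0, 0],
])

```text
clock: 9.18
tcp_pos: [0.5136, 0.0293, 0.0703]
ee_rot: [1.56, 1.57, -0.144]
force: [-0.4, -0.1, 0.5]
gripper_width: -0.0001
```

Emit:
apply_moves([
  [0, 0.5, 0, 0, 0, 0],
  [0.1, 1, 0, 0, 0, 0],
  [0.1, 1.5, 0, 0, 0, 0],
  [0.15, 2.1, 0, 0, 0, 0],
  [0.3, 2.8, 0, 0, 0, 0],
  [0.4, 3.5, 0, 0, 0, 0],
  [0.75, 4.2, 0, 0, 0, 0],
  [1.1, 4.8, 0, 0, 0, 0],
  [1.6, 5.3, 0, 0, 0, 0],
  [2.1, 5.8, 0, 0, 0, 0],
  [2.6, 6.1, 0, 0, 0, 0],
  [3, 6.35, 0, 0, 0, 0],
  [3.4, 6.5, 0, 0, 0, 0],
  [3.7, 6.6, 0, 0, 0, 0],
  [3.7, 6.6, 0, 0, 0, 0],
  [3.7, 6.6, 0, 0, 0, 0],
])

```text
clock: 10.52
tcp_pos: [0.551, 0.0964, 0.0699]
ee_rot: [2.143, 1.57, 0.44]
force: [0.8, 0.9, 5.3]
gripper_width: -0.0002
```

```bash
python3 - <<'E'
from h import *
o=arm.get_obs();print(o["tcp_pos"],o["force"],o["gripper_width"])
f=arm.grab_frame("wrist");cv2.imwrite("pics/w8.png",f["pixels"][:,:,::-1])
f=arm.grab_frame("top");crop(f["pixels"],260,170,90,70,8,"t8.png")
E
```

```text
[0.551  0.0964 0.0699] [0.7843 0.9217 5.2929] -0.00022403388015108713
```

View pics/w8.png

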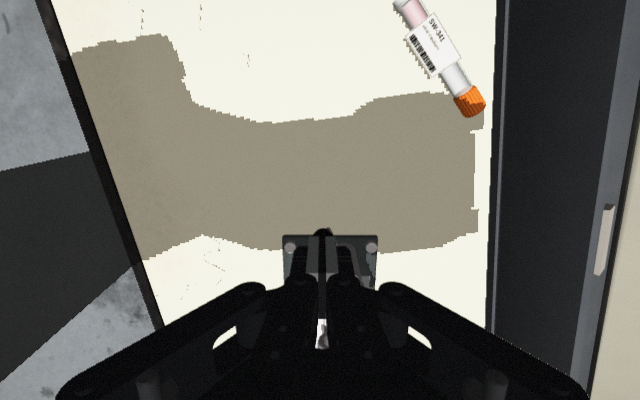

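View pics/t8.png

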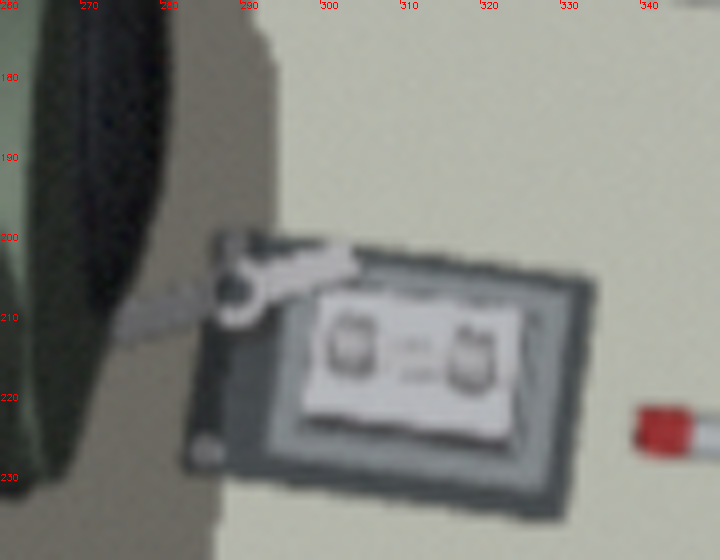

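```bash
python3 - <<'E'
from h import *
f=arm.grab_frame("side");crop(f["pixels"],225,130,110,95,7,"s8.png")
f=arm.grab_frame("wrist");crop(f["pixels"],270,200,110,130,6,"w8c.png")
print(proj(f,arm.get_obs()["tcp_pos"]),onz(f,(323,233),.091),onz(f,(323,233),.079))
E
```

```text
[322.2017 234.2973] [0.5525 0.1068 0.091 ] [0.5518 0.1013 0.079 ]
```

View pics/s8.png

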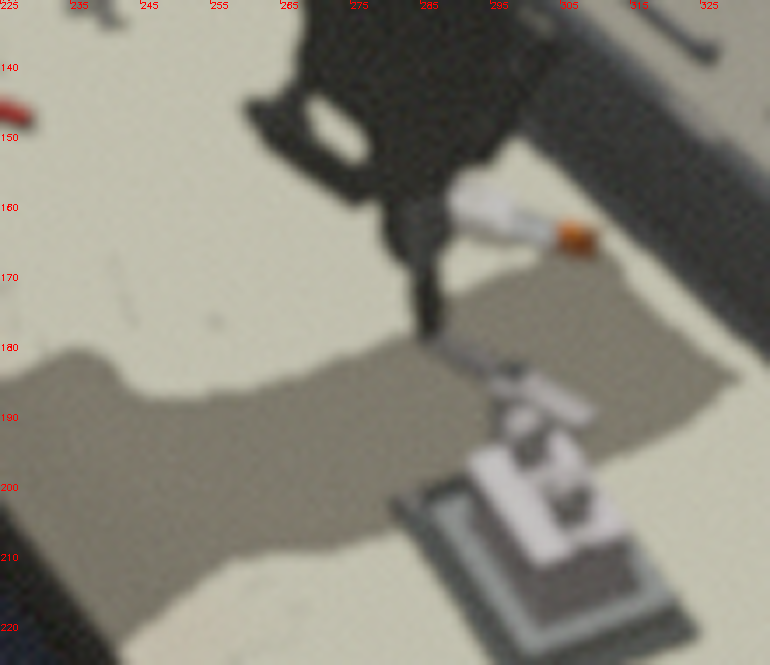

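View pics/w8c.png

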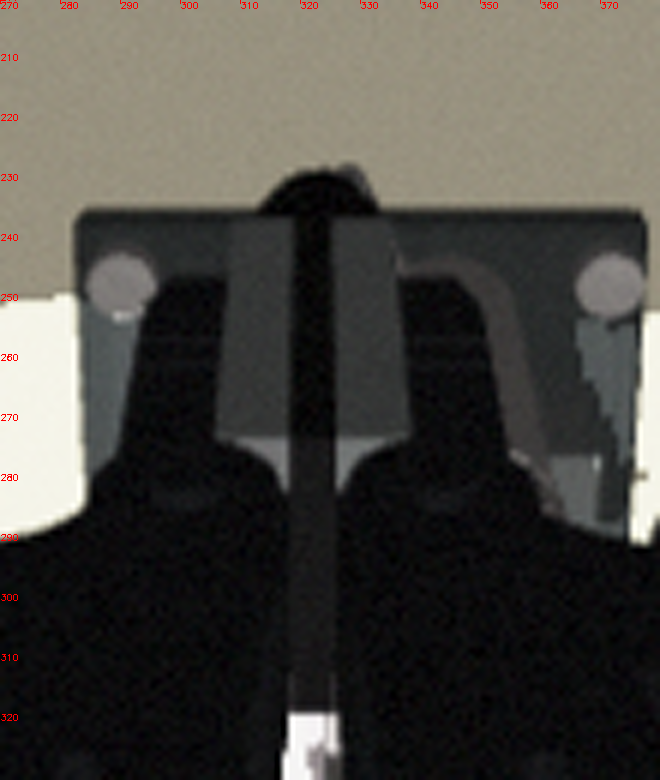

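```bash
python3 - <<'E'
from h import *
o=arm.get_obs();t=o["tcp_pos"]
f=arm.grab_frame("side");w=arm.grab_frame("wrist")
for dz in(0,.01,.02): print(dz,proj(f,t+[0,0,dz]))
for a in(1.0,1.1,1.2,1.3,1.4,1.57):
    th=np.radians(-7.53);k=np.array([-np.cos(a),np.sin(a)])*.045;p=np.array([.5636+k[0]*np.cos(th)-k[1]*np.sin(th),.0482+k[0]*np.sin(th)+k[1]*np.cos(th)])
    print(a,p,*[proj(w,[*p,z]) for z in(.067,.091)],proj(f,[*p,.091]))
for dy in(0,.011): print([proj(w,t+[0.0014*dy/.011,dy,dz]) for dz in(0,.01,.02,.03)])
E
```

```text
0 [284.8841 173.5969]
0.01 [284.6897 170.851 ]
0.02 [284.493  168.0742]
1.0 [0.5445 0.0889] [313.755  244.3751] [312.6906 264.8589] [283.9304 170.0419]
1.1 [0.5486 0.0906] [320.0978 241.0644] [319.9229 261.1662] [284.9006 169.1456]
1.2 [0.5529 0.0919] [326.8181 238.327 ] [327.5928 258.1099] [285.9945 168.3149]
1.3 [0.5573 0.0928] [333.8383 236.2008] [335.6103 255.7341] [287.2009 167.5573]
1.4 [0.5618 0.0932] [341.0755 234.7158] [343.8786 254.0737] [288.5078 166.8794]
1.57 [0.5695 0.0928] [353.6294 233.7179] [358.221  252.9569] [290.924  165.9266]
[array([322.3271, 234.2467]), array([322.3821, 241.811 ]), array([322.4436, 250.2675]), array([322.5128, 259.7839])]
[array([322.235 , 216.9645]), array([322.2859, 223.6974]), array([322.3429, 231.2411]), array([322.4072, 239.7515])]
```

Emit:
apply_moves([
  [0, 0, 2, 0, 0, 0],
  [0, 0, 5, 0, 0, 0],
  [-3, -3, 5, 0, 0, 0],
  [-3, -4, 5, 0, 0, 0],
  [-3, -4, 5, 0, 0, 0],
  [-3, -4, 5, 0, 0, 0],
])

```text
clock: 11.32
tcp_pos: [0.5203, 0.0554, 0.1198]
ee_rot: [2.985, 1.571, 1.281]
force: [0.5, 0.1, -0.5]
gripper_width: -0.0004
```

```bash
python3 - <<'E'
from h import *
o=arm.get_obs();t=o["tcp_pos"];print(t,o["force"])
f=arm.grab_frame("side");w=arm.grab_frame("wrist")
cv2.imwrite("pics/w9.png",w["pixels"][:,:,::-1])
crop(f["pixels"],225,110,110,95,7,"s9.png");crop(w["pixels"],270,140,110,160,5,"w9c.png")
print(proj(f,t))
E
```

```text
[0.5203 0.0554 0.1198] [ 0.5233  0.0625 -0.5384]
[282.1597 171.875 ]
```

View pics/s9.png

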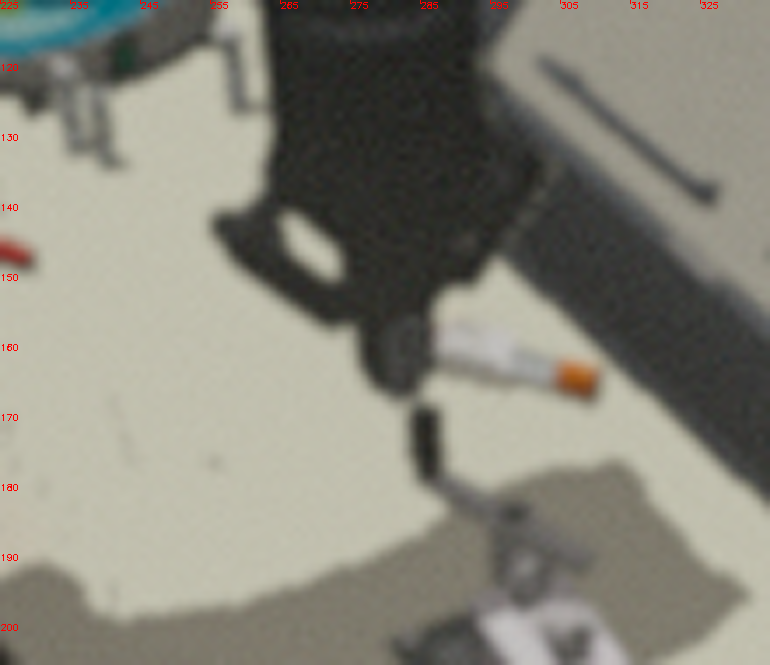

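View pics/w9.png

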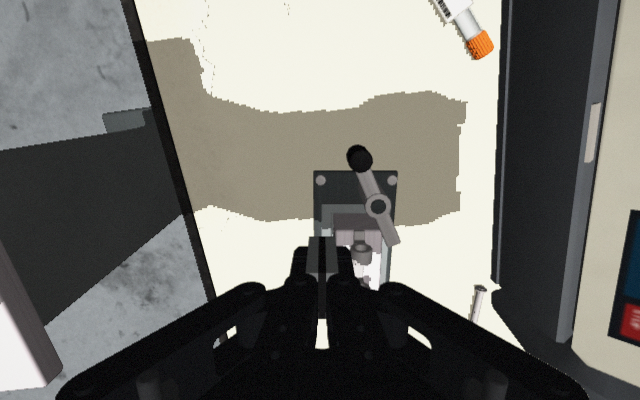

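```bash
python3 - <<'E'
from h import *
w=arm.grab_frame("wrist")
k=onz(w,(358.5,157),.091);p=onz(w,(377.5,206),.061);print(k,p)
th=np.radians(-7.53)
d=(k-p)[:2];x=d[0]*np.cos(th)+d[1]*np.sin(th);y=-d[0]*np.sin(th)+d[1]*np.cos(th);a=np.arctan2(y,-x);print(a,np.hypot(x,y))
for a in(a,1.1,1.3,1.57):
    q=np.array([-np.cos(a),np.sin(a)])*.045-.0*0
    t=np.array([np.sin(a),np.cos(a)])
    for d in(.028,.018):
        r=q-d*t;print(a,d,p[0]+r[0]*np.cos(th)-r[1]*np.sin(th),p[1]+r[0]*np.sin(th)+r[1]*np.cos(th))
print(arm.get_obs()["tcp_pos"])
E
```

```text
[0.5491 0.0941 0.091 ] [0.5631 0.0474 0.061 ]
1.147924639064496 0.04872906626663177
1.147924639064496 0.028 0.5233689765266111 0.08248319095141299
1.147924639064496 0.018 0.5329472635140481 0.08535658935509724
1.1 0.028 0.5217351752578069 0.08053868882902433
1.1 0.018 0.531164810910317 0.08386764834528626
1.3 0.028 0.5291384792753036 0.08810023994717611
1.3 0.018 0.5390415121788884 0.08948946250332557
1.57 0.028 0.5412185317396939 0.09569019624968561
1.57 0.018 0.5511333359662051 0.09438763832392749
[0.5204 0.0563 0.1194]
```

Emit:
apply_moves([
  [-0.5, 1.5, 0, 0, 0, 0],
  [-0.5, 2.8, 0, 0, 0, 0],
  [-0.5, 2.8, 0, 0, 0, 0],
  [-0.5, 2.8, -3, 0, 0, 0],
  [-0.5, 2.8, -5, 0, 0, 0],
  [-0.5, 2.8, -6.4, 0, 0, 0],
  [-0.5, 2.8, -6.4, 0, 0, 0],
  [-0.5, 2.8, -6.4, 0, 0, 0],
])

```text
clock: 12.13
tcp_pos: [0.5151, 0.0836, 0.0554]
ee_rot: [-1.042, 1.569, -2.745]
force: [0.7, -0.4, 0.2]
gripper_width: 0.0002
```

Emit:
apply_moves([
  [0.6, 0.1, 0, 0, 0, 0],
  [1.2, 0.3, 0, 0, 0, 0],
  [1.8, 0.4, 0, 0, 0, 0],
  [2.4, 0.6, 0, 0, 0, 0],
  [2.8, 0.8, 0, 0, 0, 0],
  [3.2, 0.9, 0, 0, 0, 0],
  [3.6, 1, 0, 0, 0, 0],
  [3.6, 1, 0, 0, 0, 0],
  [3.6, 1, 0, 0, 0, 0],
])

```text
clock: 12.88
tcp_pos: [0.5488, 0.093, 0.0552]
ee_rot: [-1.313, 1.565, -3.016]
force: [-16.1, -3.3, 10.4]
gripper_width: 0.0
```

```bash
python3 - <<'E'
from h import *
o=arm.get_obs();print(o["tcp_pos"],o["force"],o["gripper_width"])
f=arm.grab_frame("top");crop(f["pixels"],260,170,90,70,8,"t10.png")
E
```

```text
[0.5488 0.093  0.0552] [-16.0854  -3.3267  10.4109] 4.790139428863954e-05
```

View pics/t10.png

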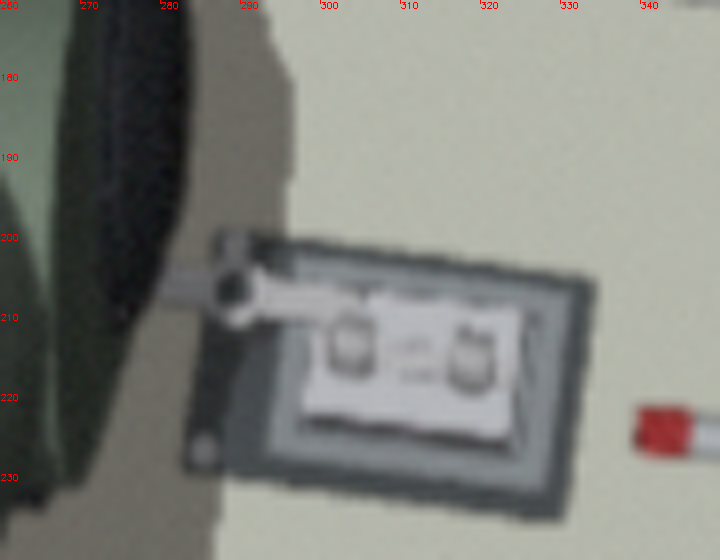

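Emit:
apply_moves([
  [-1, 0, 0, 0, 0, 0],
  [-2.5, 0, 0, 0, 0, 0],
  [-2.5, 0, 3, 0, 0, 0],
  [-2.5, 0, 7, 0, 0, 0],
  [-2.5, -3, 11, 0, 0, 0],
  [-2, -7, 13.5, 0, 0, 0],
  [-1.5, -11, 13.5, 0, 0, 0],
  [-1, -15, 13.5, 0, 0, 0],
  [-0.5, -18, 13.5, 0, 0, 0],
  [-0.5, -18, 13.5, 0, 0, 0],
  [-0.5, -18, 13.5, 0, 0, 0],
  [-0.5, -18, 13.5, 0, 0, 0],
], gripper=0.5)

```text
clock: 13.93
tcp_pos: [0.5463, -0.0864, 0.1906]
ee_rot: [-2.494, 1.571, 2.086]
force: [-0.4, 0.4, 0.4]
gripper_width: 0.0642
```

```bash
python3 - <<'E'
from h import *
o=arm.get_obs();print(o["tcp_pos"],o["force"],o["gripper_width"])
f=arm.grab_frame("wrist");cv2.imwrite("pics/w11.png",f["pixels"][:,:,::-1]);crop(f["pixels"],260,0,120,160,5,"w11c.png");print(f["T"])
E
```

```text
[ 0.5463 -0.0864  0.1906] [-0.422   0.4384  0.4479] 0.06415894374080865
[[ 0.9912 -0.1266 -0.0396  0.5562]
 [-0.1326 -0.9452 -0.2984 -0.0096]
 [ 0.0003  0.301  -0.9536  0.3558]
 [ 0.      0.      0.      1.    ]]
```

View pics/w11.png

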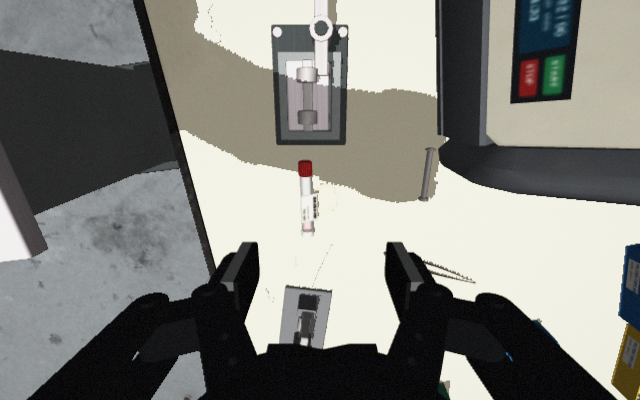

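View pics/w11c.png

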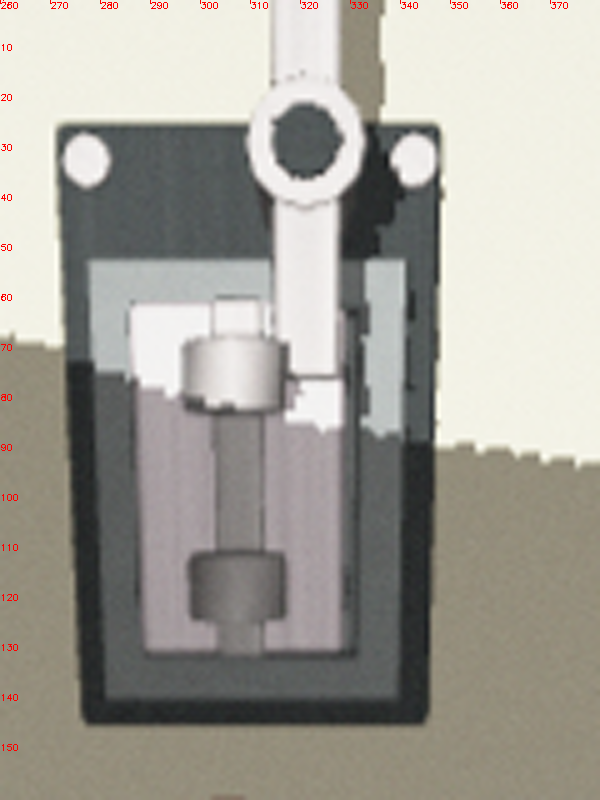

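```bash
python3 - <<'E'
from h import *
f=arm.grab_frame("wrist");o=arm.get_obs();t=o["tcp_pos"]
Q=np.array([onz(f,p,.053) for p in [(286,60.8),(329.2,60.8),(328.7,130.6),(289,130.6)]]);c=Q.mean(0)
e=[Q[1]-Q[0],Q[2]-Q[3],Q[0]-Q[3],Q[1]-Q[2]]
print(c,[(round(np.linalg.norm(v)*1000,1),round(np.degrees(np.arctan2(v[1],v[0])),2)) for v in e])
Q=np.array([onz(f,p,.020) for p in [(277.5,52),(341.1,52),(340.2,139.8),(281,139.8)]]);print("rim",Q.mean(0))
# knuckle silhouettes
for p,q,r in((296.8,317.6,75),(297.8,317.0,118)):
    a=onz(f,(p,r),.068);b=onz(f,(q,r),.068);print((a+b)/2,np.linalg.norm(a-b))
k=onz(f,(359,0),.068)
a=onz(f,(307,82.3),.072);b=onz(f,(307,110.3),.077);print("gap",a,b,(a+b)/2,np.linalg.norm(a-b))
print(t,c-t)
E
```

```text
[ 0.5436 -0.0058  0.053 ] [(np.float64(39.8), np.float64(-7.54)), (np.float64(39.1), np.float64(-7.55)), (np.float64(63.2), np.float64(83.1)), (np.float64(63.2), np.float64(82.44))]
rim [ 0.544  -0.0066  0.02  ]
[0.546  0.0124 0.068 ] 0.018444715057472468
[ 0.5408 -0.0243  0.068 ] 0.017732967261522924
gap [0.5451 0.0062 0.072 ] [ 0.5419 -0.0172  0.077 ] [ 0.5435 -0.0055  0.0745] 0.02412118437139926
[ 0.5463 -0.0853  0.1906] [-0.0027  0.0795 -0.1376]
```

Emit:
apply_moves([
  [-1, -4, 0.5, 0, 0, -1],
  [-3, -8, 1, 0, 0, -2],
  [-4, -12, 2, 0, 0, -4],
  [-6, -16, 2, 0, 0, -5],
  [-8, -20, 2, 0, 0, -7.4],
  [-9, -24, 2, 0, 0, -7.4],
  [-11, -28, 2, 0, 0, -7.4],
  [-12.6, -31, 2, 0, 0, -7.4],
  [-12.6, -32.5, 2, 0, 0, -7.4],
  [-12.6, -32.5, 2, 0, 0, -7.4],
  [-12.6, -32.5, 2, 0, 0, -7.4],
  [-12.6, -32.5, 2, 0, 0, -7.4],
], gripper=0.5)

```text
clock: 15.03
tcp_pos: [0.4211, -0.4101, 0.2104]
ee_rot: [-2.771, 1.57, 1.683]
force: [-0.2, 1.4, -0.0]
gripper_width: 0.0638
```

```bash
python3 - <<'E'
from h import *
o=arm.get_obs();print(o["tcp_pos"],o["force"],o["joints"])
f=arm.grab_frame("wrist");cv2.imwrite("pics/w12.png",f["pixels"][:,:,::-1]);print(f["T"])
E
```

```text
[ 0.4211 -0.4101  0.2104] [-0.1623  1.4042 -0.0491] [ 0.3142  0.5118  0.518   1.7208 -0.2954  0.9879  0.6823]
[[ 0.9664 -0.2451 -0.077   0.4406]
 [-0.2569 -0.9218 -0.2904 -0.3353]
 [ 0.0002  0.3004 -0.9538  0.3756]
 [ 0.      0.      0.      1.    ]]
```

View pics/w12.png

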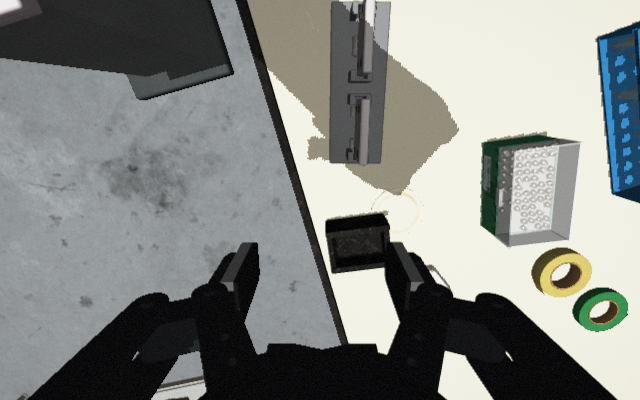

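```bash
python3 - <<'E'
from h import *
im=cv2.imread("pics/w12.png")[:,:,::-1]
crop(im,320,0,80,85,7,"w12a.png");crop(im,320,80,80,85,7,"w12b.png")
E
```

```text
(no output)
```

View pics/w12a.png

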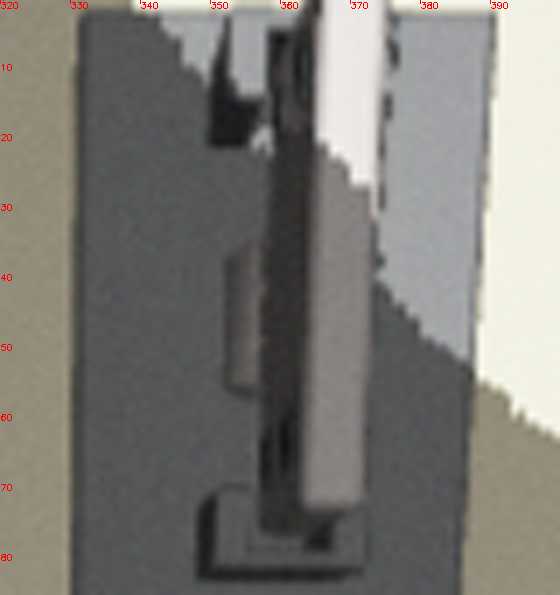

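View pics/w12b.png

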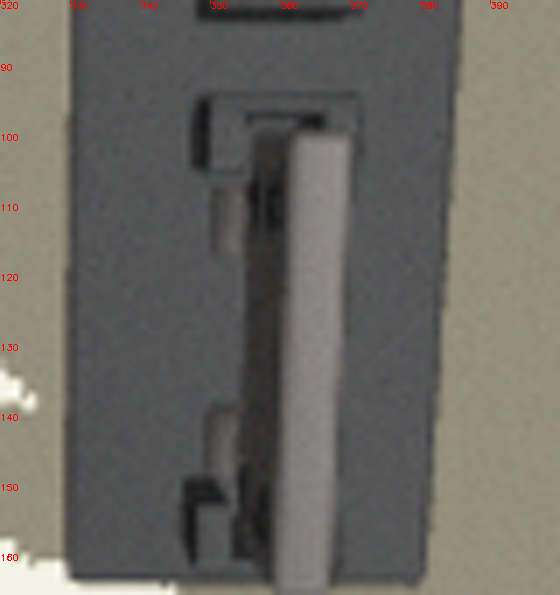

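Emit:
apply_moves([
  [2, 2, 0, 0, 0, 0],
  [5.1, 4.3, 0, 0, 0, 0],
  [5.1, 4.3, 0, 0, 0, 0],
  [5.1, 4.3, 0, 0, 0, 0],
  [5.1, 4.3, 0, 0, 0, 0],
])

```text
clock: 15.5
tcp_pos: [0.4716, -0.3675, 0.2107]
ee_rot: [-1.724, 1.571, 2.729]
force: [-0.4, -1.2, 0.1]
gripper_width: 0.0641
```

```bash
python3 - <<'E'
from h import *
o=arm.get_obs();print(o["tcp_pos"],o["force"])
f=arm.grab_frame("wrist");cv2.imwrite("pics/w13.png",f["pixels"][:,:,::-1]);crop(f["pixels"],280,40,90,140,5,"w13c.png")
E
```

```text
[ 0.4716 -0.3675  0.2107] [-0.4204 -1.2458  0.1031]
```

View pics/w13c.png

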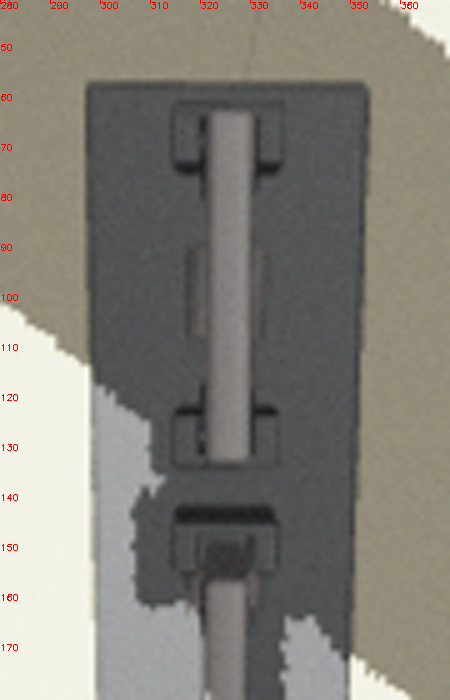

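```bash
python3 - <<'E'
from h import *
f=arm.grab_frame("wrist");o=arm.get_obs();t=o["tcp_pos"]
Q=np.array([onz(f,p,.078) for p in [(321.4,62),(330.6,62),(329.8,132.3),(321.2,132.3)]]);c=Q.mean(0)
e=[Q[1]-Q[0],Q[2]-Q[3],Q[0]-Q[3],Q[1]-Q[2]]
print(c,[(round(np.linalg.norm(v)*1000,1),round(np.degrees(np.arctan2(v[1],v[0])),2)) for v in e],t,(c-t)*100)
R=f["T"];print(np.degrees(np.arctan2(R[1,0],R[0,0])))
E
```

```text
[ 0.4943 -0.2943  0.078 ] [(np.float64(8.3), np.float64(-14.95)), (np.float64(8.3), np.float64(-14.96)), (np.float64(62.8), np.float64(74.85)), (np.float64(62.8), np.float64(74.85))] [ 0.4708 -0.3686  0.2109] [  2.3536   7.4223 -13.2853]
-14.956686717040984
```

Emit:
apply_moves([
  [1, 3.5, 0, 0, 0, 0],
  [2.35, 7.4, 0, 0, 0, 0],
  [2.35, 7.4, -3, 0, 0, 0],
  [2.35, 7.4, -6, 0, 0, 0],
  [2.35, 7.4, -9, 0, 0, 0],
  [2.35, 7.4, -12, 0, 0, 0],
  [2.35, 7.4, -14.5, 0, 0, 0],
  [2.35, 7.4, -16.5, 0, 0, 0],
  [2.35, 7.4, -17.6, 0, 0, 0],
  [2.35, 7.4, -18.3, 0, 0, 0],
  [2.35, 7.4, -18.3, 0, 0, 0],
  [2.35, 7.4, -18.3, 0, 0, 0],
])

```text
clock: 16.6
tcp_pos: [0.4949, -0.295, 0.0284]
ee_rot: [1.223, 1.57, -0.609]
force: [0.0, -0.5, -0.1]
gripper_width: 0.0642
```

```bash
python3 - <<'E'
from h import *
o=arm.get_obs();print(o["tcp_pos"],o["force"])
f=arm.grab_frame("wrist");cv2.imwrite("pics/w14.png",f["pixels"][:,:,::-1])
E
```

```text
[ 0.4949 -0.295   0.0284] [ 0.0454 -0.4598 -0.0886]
```

View pics/w14.png

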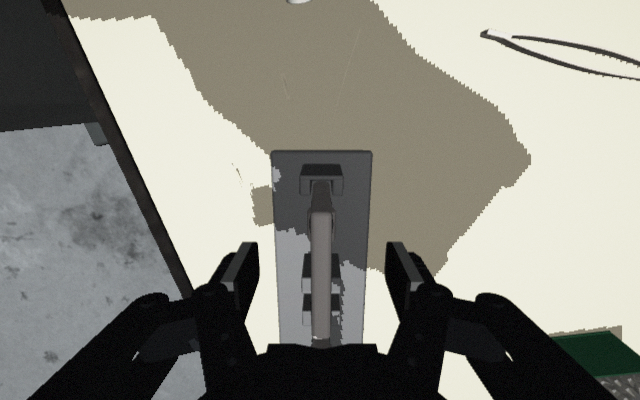

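Leaf centred between the jaws (column ~321). Close.

Emit:
apply_moves([
  [0, 0, 0, 0, 0, 0],
  [0, 0, 0, 0, 0, 0],
  [0, 0, 0, 0, 0, 0],
  [0, 0, 0, 0, 0, 0],
  [0, 0, 0, 0, 0, 0],
  [0, 0, 0, 0, 0, 0],
  [0, 0, 0, 0, 0, 0],
  [0, 0, 0, 0, 0, 0],
], gripper=-1)

```text
clock: 17.32
tcp_pos: [0.495, -0.2946, 0.0281]
ee_rot: [1.608, 1.57, -0.223]
force: [-0.7, 0.5, 5.5]
gripper_width: 0.0076
```

```bash
python3 - <<'E'
from h import *
o=arm.get_obs();print(o["tcp_pos"],o["force"],o["gripper_width"],o["torque"])
f=arm.grab_frame("wrist");cv2.imwrite("pics/w15.png",f["pixels"][:,:,::-1]);f=arm.grab_frame("side");crop(f["pixels"],310,220,100,110,6,"s15.png")
E
```

```text
[ 0.495  -0.2946  0.0281] [-0.7069  0.4935  5.5349] 0.007614818404250318 [0.2443 0.1148 0.0432]
```

View pics/w15.png

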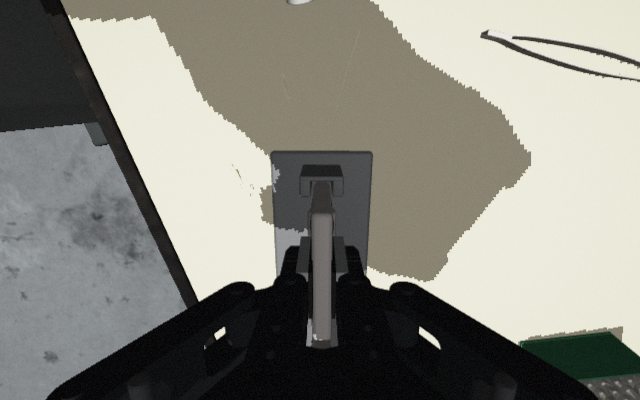

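View pics/s15.png

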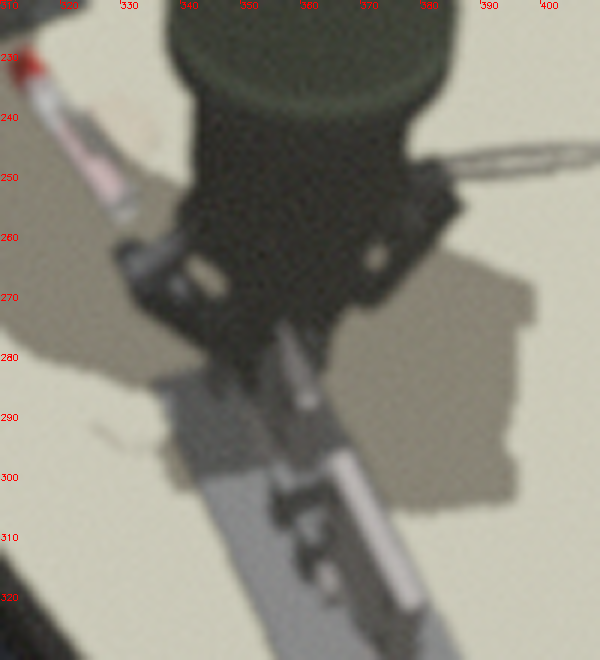

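Emit:
apply_moves([
  [0, 0, 0.6, 0, 0, 0],
  [0, 0, 1.4, 0, 0, 0],
  [0, 0, 2.4, 0, 0, 0],
  [0, 0, 3.6, 0, 0, 0],
  [0, 0, 5, 0, 0, 0],
  [0, 0, 7, 0, 0, 0],
  [0, 0, 10, 0, 0, 0],
  [0, 0, 13, 0, 0, 0],
  [0, 0, 14.2, 0, 0, 0],
  [0, 0, 14.2, 0, 0, 0],
])

```text
clock: 18.25
tcp_pos: [0.4959, -0.2952, 0.1734]
ee_rot: [1.474, 1.566, -0.358]
force: [0.4, -0.3, -1.3]
gripper_width: 0.008
```

```bash
python3 - <<'E'
from h import *
o=arm.get_obs();print(o["tcp_pos"],o["force"],o["gripper_width"],o["torque"])
f=arm.grab_frame("wrist");cv2.imwrite("pics/w16.png",f["pixels"][:,:,::-1]);crop(f["pixels"],270,150,110,210,4,"w16c.png")
E
```

```text
[ 0.4959 -0.2952  0.1734] [ 0.4043 -0.3066 -1.2547] 0.008035912562528596 [-0.106   0.0517  0.0257]
```

View pics/w16c.png

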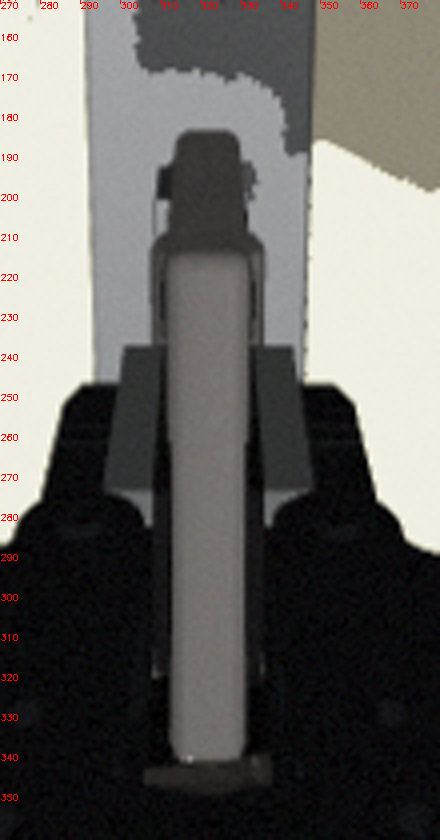

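```bash
python3 - <<'E'
from h import *
f=arm.grab_frame("wrist");o=arm.get_obs();t=o["tcp_pos"];print(t)
T=f["T"];u=T[:3,0].copy();u[2]=0;u/=np.linalg.norm(u);v=np.array([-u[1],u[0],0])
L=lambda px,dz:[round(x*1000,2) for x in ((onz(f,px,t[2]+dz)-t)@u,(onz(f,px,t[2]+dz)-t)@v)]
for px,dz in(((311.8,213),.05),((332,213),.05),((312.3,340.2),.05),((331.7,340.2),.05),((312.5,182.5),0),((330.2,182.5),0)):print(px,dz,L(px,dz))
print(np.degrees(np.arctan2(u[1],u[0])))
E
```

```text
[ 0.4948 -0.2943  0.1701]
(311.8, 213) 0.05 [np.float64(-4.02), np.float64(32.13)]
(332, 213) 0.05 [np.float64(4.3), np.float64(32.12)]
(312.3, 340.2) 0.05 [np.float64(-4.42), np.float64(-32.68)]
(331.7, 340.2) 0.05 [np.float64(4.82), np.float64(-32.71)]
(312.5, 182.5) 0 [np.float64(-5.02), np.float64(31.39)]
(330.2, 182.5) 0 [np.float64(5.07), np.float64(31.38)]
-14.98431511894353
```

Emit:
apply_moves([
  [0.5, 3, 0, 0, 0, 1],
  [1, 6, 0, 0, 0, 2],
  [1.7, 10, 0, 0, 0, 3],
  [2.3, 14, 0, 0, 0, 4],
  [3, 18, 0, 0, 0, 5],
  [3.7, 22, 0, 0, 0, 6],
  [4.3, 26, 0, 0, 0, 7],
  [4.7, 28, 0, 0, 0, 7.5],
  [4.9, 28.9, 0, 0, 0, 7.5],
  [4.9, 28.9, -2, 0, 0, 7.5],
  [4.9, 28.9, -4, 0, 0, 7.5],
  [4.9, 28.9, -6, 0, 0, 7.5],
  [4.9, 28.9, -6, 0, 0, 7.5],
  [4.9, 28.9, -6, 0, 0, 7.5],
  [4.9, 28.9, -6, 0, 0, 7.5],
])

```text
clock: 19.6
tcp_pos: [0.5439, -0.0062, 0.1103]
ee_rot: [0.36, 1.57, -1.342]
force: [0.5, 0.1, -0.3]
gripper_width: 0.0075
```

```bash
python3 - <<'E'
from h import *
o=arm.get_obs();print(o["tcp_pos"],o["force"],o["gripper_width"],o["torque"])
f=arm.grab_frame("wrist");cv2.imwrite("pics/w17.png",f["pixels"][:,:,::-1]);crop(f["pixels"],270,140,110,140,5,"w17c.png")
g=arm.grab_frame("side");crop(g["pixels"],250,130,100,95,7,"s17.png")
g=arm.grab_frame("top");crop(g["pixels"],270,175,80,70,8,"t17.png")
T=f["T"];print(np.degrees(np.arctan2(T[1,0],T[0,0])),arm.get_obs()["tcp_pos"])
E
```

```text
[ 0.5439 -0.0062  0.1103] [ 0.4602  0.1053 -0.2576] 0.007452819781161935 [-0.0335 -0.0513 -0.0257]
-7.557309291886336 [ 0.5442 -0.0057  0.1106]
```

View pics/w17c.png

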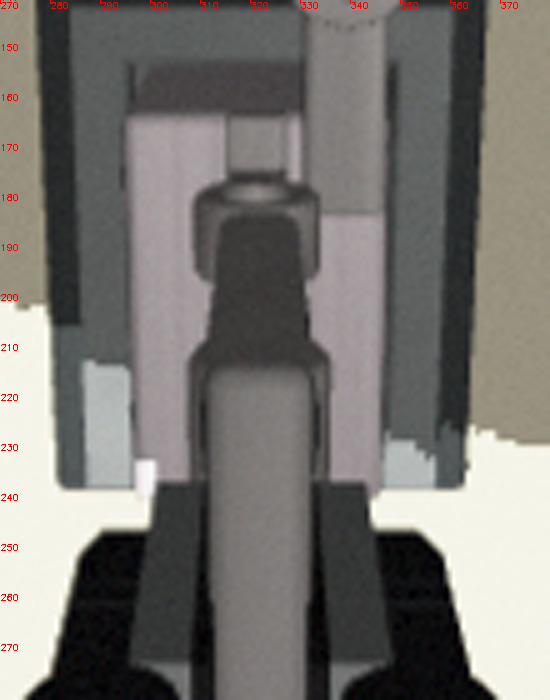

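View pics/s17.png

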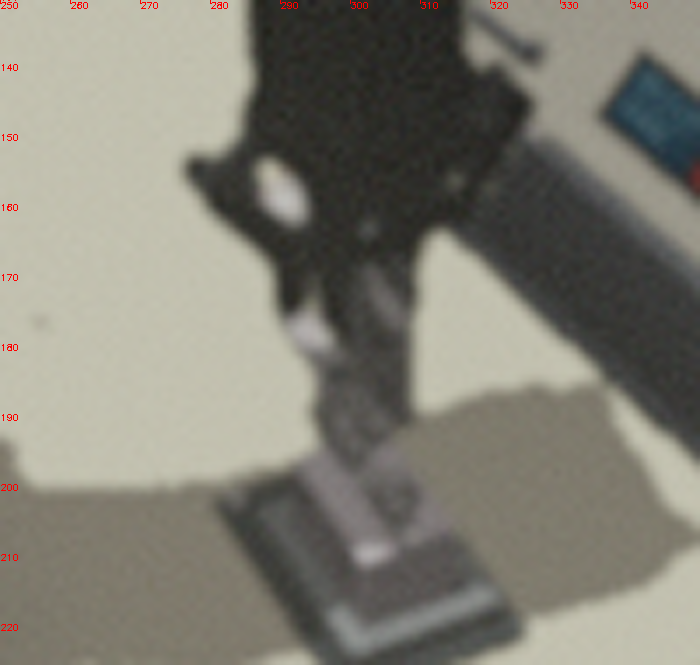

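View pics/t17.png

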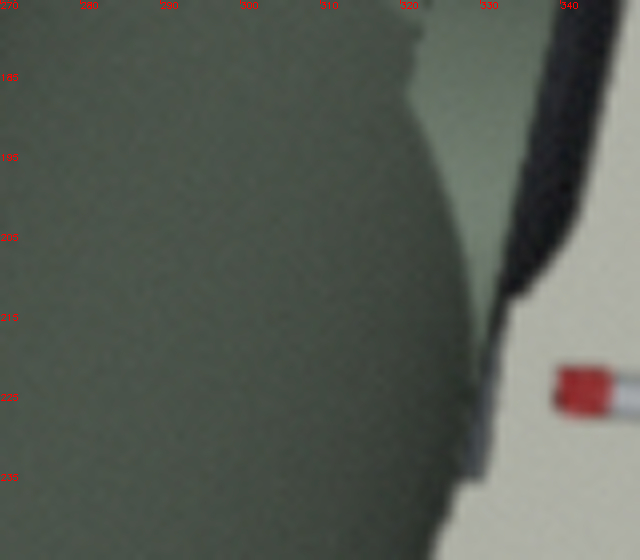

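```bash
python3 - <<'E'
from h import *
f=arm.grab_frame("wrist");o=arm.get_obs();t=o["tcp_pos"];print(t)
T=f["T"];u=T[:3,0].copy();u[2]=0;u/=np.linalg.norm(u);v=np.array([-u[1],u[0],0])
L=lambda px,z:[round(x*1000,2) for x in ((onz(f,px,z)-t)@u,(onz(f,px,z)-t)@v)]
print("block left front",L((295.3,163),.053),"right at row163",L((346.6,163),.053))
print("block bottom front",L((298,152.5),.008+.0))
print("left/right row 200",L((296.3,200),.053),L((347,200),.053))
print("left/right row 230",L((297,228),.053),L((346.6,228),.053))
print("knuckle L/R",L((308.7,185),.068),L((334,185),.068), "outer face top",L((321,175.6),.077))
print("rim inner L/R row 180",L((294.7,180),.02),L((349,180),.02))
print("leaf knuckle L/R",L((307.9,215),t[2]-.0131),L((335.8,215),t[2]-.0131),"leaf front top",L((322,213.3),t[2]+.05),"plate bottom front",L((321,182.7),t[2]))
E
```

```text
[ 0.5441 -0.0056  0.1105]
block left front [np.float64(-19.89), np.float64(31.23)] right at row163 [np.float64(18.46), np.float64(31.21)]
block bottom front [np.float64(-21.14), np.float64(31.4)]
left/right row 200 [np.float64(-19.88), np.float64(2.04)] [np.float64(19.5), np.float64(2.01)]
left/right row 230 [np.float64(-19.91), np.float64(-21.6)] [np.float64(19.77), np.float64(-21.63)]
knuckle L/R [np.float64(-9.45), np.float64(18.39)] [np.float64(8.59), np.float64(18.38)] outer face top [np.float64(-0.67), np.float64(27.54)]
rim inner L/R row 180 [np.float64(-23.67), np.float64(9.32)] [np.float64(23.75), np.float64(9.3)]
leaf knuckle L/R [np.float64(-8.95), np.float64(7.05)] [np.float64(8.67), np.float64(7.04)] leaf front top [np.float64(-0.23), np.float64(32.65)] plate bottom front [np.float64(-0.66), np.float64(31.8)]
```

Emit:
apply_moves([
  [-0.02, -0.05, 0, 0, 0, 0],
  [-0.02, -0.05, -0.5, 0, 0, 0],
  [-0.02, -0.05, -1, 0, 0, 0],
  [-0.02, -0.05, -1.3, 0, 0, 0],
  [-0.02, -0.05, -1.5, 0, 0, 0],
  [-0.02, -0.05, -1.5, 0, 0, 0],
])

```text
clock: 20.3
tcp_pos: [0.5432, -0.006, 0.0941]
ee_rot: [-1.276, 1.57, -2.977]
force: [0.1, -0.3, -1.0]
gripper_width: 0.0079
```

```bash
python3 - <<'E'
from h import *
o=arm.get_obs();print(o["tcp_pos"],o["force"],o["gripper_width"],o["torque"])
f=arm.grab_frame("wrist");crop(f["pixels"],270,140,110,140,5,"w18c.png")
g=arm.grab_frame("side");crop(g["pixels"],270,150,70,75,9,"s18.png")
print(arm.get_obs()["tcp_pos"])
E
```

```text
[ 0.5432 -0.006   0.0941] [ 0.0673 -0.2532 -1.0376] 0.007867260702568227 [ 0.0104  0.0073 -0.0012]
[ 0.5435 -0.0061  0.0946]
```

View pics/s18.png

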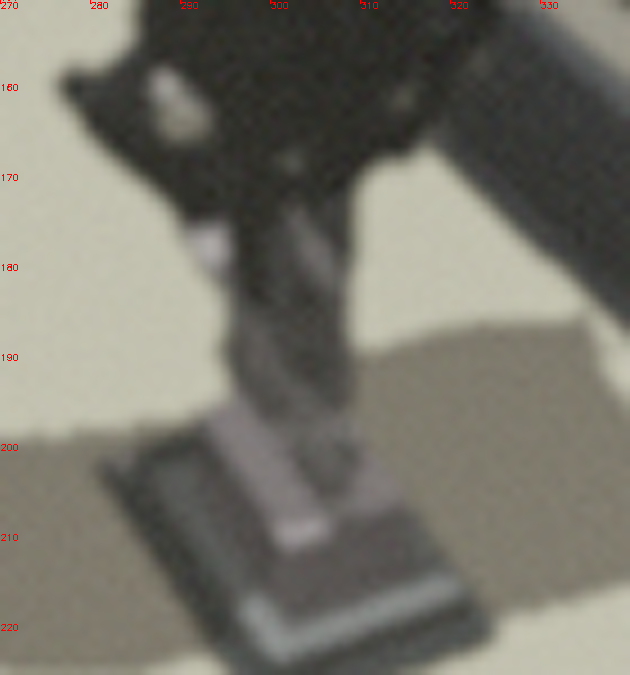

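View pics/w18c.png

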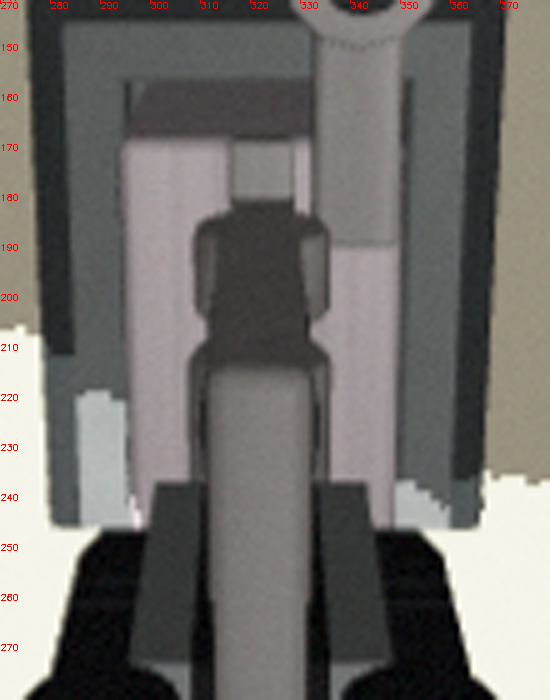

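Emit:
apply_moves([
  [0, 0, -0.4, 0, 0, 0],
  [0, 0, -0.8, 0, 0, 0],
  [0, 0, -1.1, 0, 0, 0],
  [0, 0, -1.3, 0, 0, 0],
  [0, 0, -1.3, 0, 0, 0],
  [0, 0, -1.3, 0, 0, 0],
  [0, 0, -1.3, 0, 0, 0],
])

```text
clock: 20.98
tcp_pos: [0.5436, -0.006, 0.0818]
ee_rot: [1.627, 1.571, -0.074]
force: [0.2, 0.3, -1.6]
gripper_width: 0.0082
```

```bash
python3 - <<'E'
from h import *
o=arm.get_obs();print(o["tcp_pos"],o["force"],o["gripper_width"],o["torque"])
f=arm.grab_frame("wrist");crop(f["pixels"],270,140,110,140,5,"w19c.png")
for _ in range(4): arm.grab_frame("side")
g=arm.grab_frame("side");crop(g["pixels"],270,150,70,75,9,"s19.png")
o=arm.get_obs();print(o["tcp_pos"],o["force"],o["clock"])
E
```

```text
[ 0.5436 -0.006   0.0818] [ 0.2132  0.321  -1.5505] 0.008231993270843051 [ 0.0332  0.0349 -0.0113]
[ 0.5436 -0.0059  0.0818] [-0.2967  0.3656 -1.0078] 21.2833
```

View pics/w19c.png

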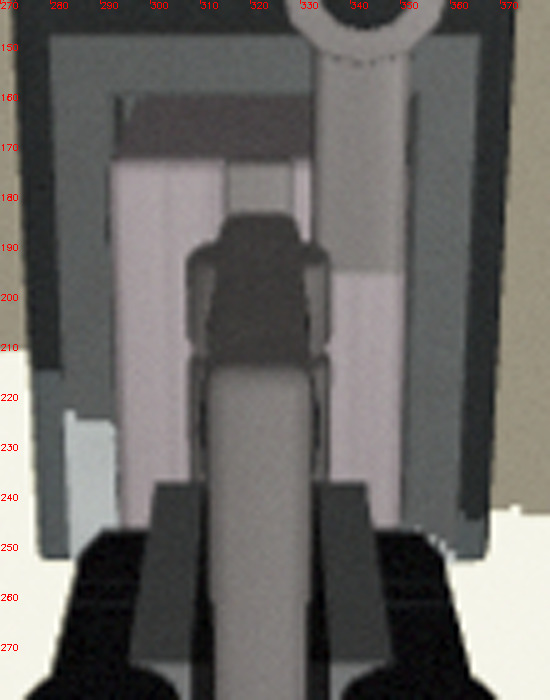

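View pics/s19.png

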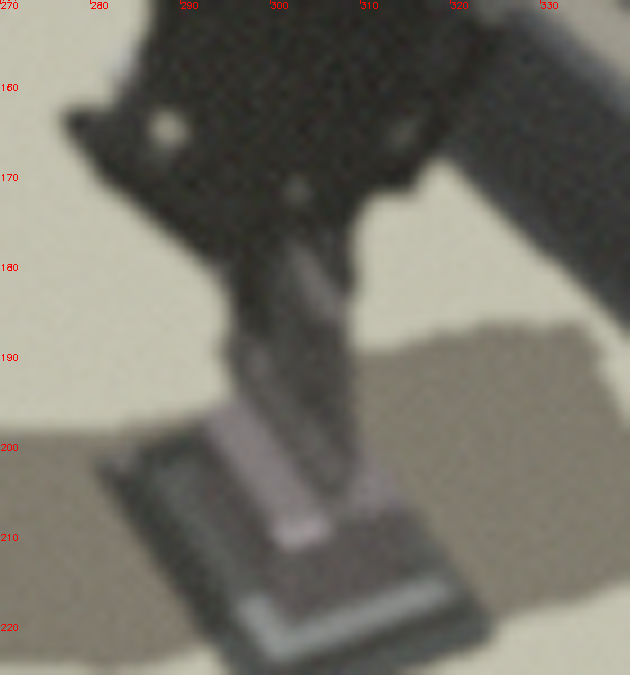

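```bash
python3 - <<'E'
from h import *
f=arm.grab_frame("wrist");o=arm.get_obs();t=o["tcp_pos"];print(t)
crop(f["pixels"],298,180,48,60,13,"w20c.png")
T=f["T"];u=T[:3,0].copy();u[2]=0;u/=np.linalg.norm(u);v=np.array([-u[1],u[0],0])
L=lambda px,z:[round(x*1000,2) for x in ((onz(f,px,z)-t)@u,(onz(f,px,z)-t)@v)]
print("block left front",L((292.4,171.8),.053),"sides row 220",L((293.6,220),.053),L((350.2,220),.053))
print("plate bottom front",L((321,182.7),t[2]),"leaf top front",L((321,213),t[2]+.05))
for y in(24,12,10,-10):
    print(y,[proj(f,np.array([t[0],t[1],.068])+u*s*.009+v*(y-.5)*.001).round(1) for s in(-1,1)])
E
```

```text
[ 0.5436 -0.006   0.0818]
block left front [np.float64(-19.56), np.float64(31.41)] sides row 220 [np.float64(-19.73), np.float64(-2.7)] [np.float64(19.35), np.float64(-2.71)]
plate bottom front [np.float64(-0.74), np.float64(31.92)] leaf top front [np.float64(-0.67), np.float64(32.93)]
24 [array([307.7, 189.9]), array([336.8, 189.9])]
12 [array([307.9, 208.2]), array([336.5, 208.2])]
10 [array([308. , 211.2]), array([336.5, 211.2])]
-10 [array([308.4, 239.9]), array([336. , 239.9])]
```

View pics/w20c.png

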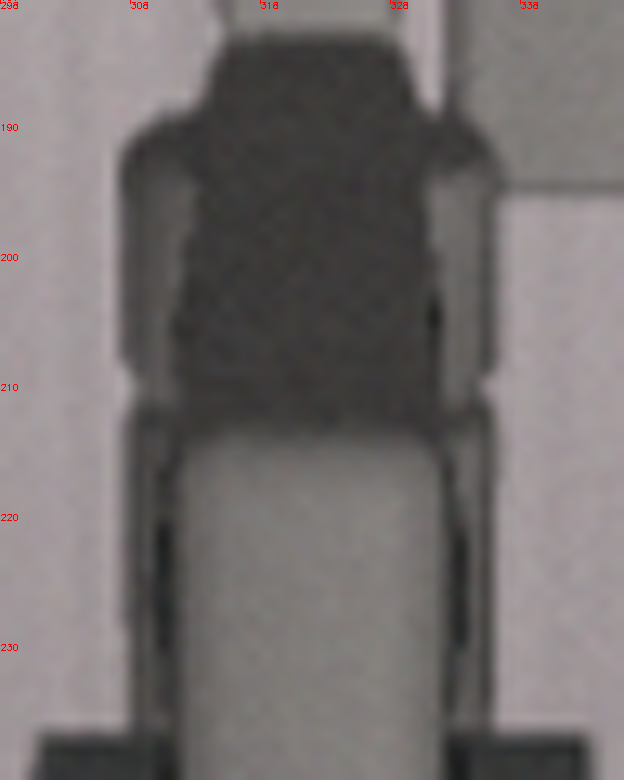

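```bash
python3 - <<'E'
from h import *
print(arm.close_job()); o=arm.get_obs(); print(o["clock"],o["tcp_pos"],o["gripper_width"],o["force"])
E
```

```text
the job is handed in; nothing more can be done
None
the job is handed in; nothing more can be done
```

The job is handed in. The jamb block is seated in the pocket and released, the lever is swung shut against its stop, and the gripper is holding the single-knuckle leaf with its knuckle between the block's two knuckles. No verdict came back, so everything below is from my own last checks. It took about 21 s of the 69 s.

- **Block and lever:** the block came down at exactly the height expected for a seated block. The lever met its stop with about 16 N, and the last pictures show it still shut.
- **Leaf fit:** by the tool height, the hole is about 0.7 mm above the pin line. Sideways and along the pin it is within about 0.5 mm. A gap of roughly 1.3–2 mm shows on the one side I could see (2 mm when centred). The leaf is upright. The finger opening was about 8 mm on the 9 mm plate at the last reading. The wrist force was roughly the leaf's weight, so it is not resting on the bottom of the gap.
- **Other items:** I did not touch the spare leaf, pin, tubes or tweezers. I did not measure them again before handing in.

Two things did not go as expected:

- **Fingertip height:** the shut fingertips sit about 20 mm behind the stated tool point. My first push on the lever therefore rode onto the knob with about 5 N and stopped near 1.1 rad. A second, lower push shut it. It also means the block was held only near its top when I placed it.
- **Block position:** two estimates of the block's place along the pin axis differed by about 1 mm. I settled this with the close-up view before lowering the leaf.

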